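# Set a knurled stop collar on a forked gauge

## Task

Set the stop collar to the height of the blue forked setup gauge: lay the gauge flat on the post's grey base plate and slide it in under the collar until the post is fully home in its slot, then spin the brass collar down until it nips the gauge. Nip it gently, about 10 newtons and never as much as 25, then let go and leave the gauge held there, without disturbing the other things on the bench.

Things in the scene. Friction and masses are not known exactly. Their poses are not given: they have to be found in the camera images.
- post: Stop post, fixed to the bench: grey base plate 170 x 85 x 10 mm with a steel threaded rod, 10 mm diameter, upright on it, ending 84 mm above the bench. Origin: on the rod's axis at bench level, z up; the plate's top is 10 mm above it. The plate runs from 130 mm on the -x side of the rod to 40 mm on the +x side, 42 mm to either side in y; the gauge comes in from the -x side, moving along +x.
- collar: Round brass collar with knurled rim, 40 mm diameter, 26 mm high, on the rod. Origin: centre of the brass part's underside (46 to 49 mm above the bench at the start), z up. Coarse right-hand thread: one full turn moves it 30 mm; clockwise from above is down. It turns with a steady rub of about 0.1 N m and stays where it is left. Its black pad below is what meets the gauge.
- gauge: Loose blue forked setup gauge, 0.16 kg, 22 mm high, from x = -100 to +16 mm, 44 mm wide from x = -56 mm to the fork's tips, 26 mm wide behind. Origin: at the underside, on the centre line, in the slot where the rod's axis should stand. Slot 16 mm wide, open to +x, its bottom at x = -8 mm: with the rod against it the rod's axis is at x = -3 mm. The rod may stand within 6 mm of the origin.
- glue: White glue bottle with orange cap, 52 mm diameter, 130 mm tall, bystander. Origin: centre of its underside.
- driver: Red-handled screwdriver lying on the bench, bystander. Origin near its middle.
- offcut: Pale wooden offcut 90 x 45 x 30 mm, bystander. Origin: centre of its underside.
- tray: Small red open tray 120 x 90 x 35 mm, bystander. Origin: centre of its underside.
- collar_top (a point): Centre of the collar's top, 26 mm above its origin. Hidden: a stiff black rubber pad (34 mm diameter) under the collar turns and goes down with it; it sticks out 1 to 8 mm below the brass, different every time, and starts 5 to 16 mm above the seated gauge. Pressed, it gives 1 mm per 18 N (0.21 rad of turn), and 10 N of nip adds roughly 0.12 N m to the turning torque.
- gauge_grip (a point): Middle of the top of the orange grip block on the gauge's tail, at x = -84 mm, 38 mm above the gauge's underside. The block is 32 mm long in x, 26 mm wide in y (pinch it across y), and stands 16 mm above the blue bar, whose sides are flush with it.
Things that resemble listed ones, but are neither listed nor needed, are in the scene too. There is more than one size of the post; the job needs the larger.

How it is judged:
By the outcome, as a careful person would: the job done as asked, in the order asked, and still so for the second after the job is handed in, with the robot touching nothing.
It also fails if it takes over 72 s, if anything falls off the work surface, if the arm or the gripper's body presses on something with over 40 N, if the wrist force passes 120 N, or if a joint passes its speed limit or range.

## Robot

A 6-joint arm with a two-finger parallel gripper is mounted at the origin on the work surface. World frame = base frame: x ahead of the robot, y to its left, z up, the work surface at z = 0. Lengths are in m, angles in rad, forces in N, time in s.
With the tool pointing down it reaches from about 0.35 to 0.975 m from the base axis. Payload 4.9 kg.
Tool frame: the origin (TCP) lies midway between the tips of the shut fingers; the grasp point (between the pads) lies behind it (manip.grasp_offset is the y of the grasp point in the tool frame, in m); y points along the fingers, z is the direction in which the jaws open and shut, and the axes are right-handed (so a half turn about y gives the same grasp; the last joint's range is limited). The gripper opens to 85 mm and grips with 20 to 120 N. Pads are 22 mm wide; open, the fingers measure 114 mm over their backs; the gripper's body (76 mm by 85 mm) begins 54 mm behind the grasp point. The pads swing forward as they close: fully open they stand 13 mm farther back than shut.
Start: joints at [0.988, 0.053, 1.613, -0, 1.476, -0.119], TCP at [0.28, 0.559, 0.204] pointing down, gripper open.
Joint ranges: [-3.01, 3.01], [-1.01, 2.22], [0.06, 2.58], [-1.02, 4.17], [0.09, 2.62], [-3.14, 3.14]. Speed limits (rad/s): [2.57, 2.57, 3.14, 3.14, 3.14, 3.14].

## Interface

Orientations are given as a unit quaternion [w, x, y, z].
In Python, from plant import manip gives the robot as it stands. The module is installed in compiled form; this text tells all that it offers.
- The arm moves only by the shell command python3 -m jog 'ROWS'. ROWS is a JSON object of lists of equal length, an entry for each row: "offset": the shift along the world's x, y, z in units of 50 mm (1.0 is 50 mm), a list of three; "angular": the turn, a rotation vector about the world's x, y, z in units of 6 degrees (1.0 is 6 degrees), a list of three; "jaw": the finger opening in mm, from 0 to 85.4. In form: {"offset": [[tx, ty, tz], ...], "angular": [[ax, ay, az], ...], "jaw": [jaw, ...]}. A call has 1 to 12 rows; each row shifts and turns the commanded pose from where the row before left it; what a row does not reach is not made up. A row lasts 1/10 s, in which the tool goes at most 50 mm and 8.59 degrees, less where a joint would pass 70% of its speed; a pose out of reach is approached as far as the arm can. A call is refused whole if a number of a shift passes 1 or a number of a turn 1, either way. A call with a gripper value outside its range is refused whole. The fingers move at their own pace and stop on an object; the grip force is fixed at half the most. Time passes only in rows, so rows that do not move let the fingers close. It gives the time, the measured TCP pose, the force and the opening at its end, in the units of the state.
- manip.state(): the state, without advancing time (a new reading comes with each control period).
- manip.grab_frame(name): name is "side" or "top" or "wrist"; returns the picture (400x640x3 uint8, blue, green, red); there is no depth.
- manip.camera_model(name): a dict with "fx", "fy", "cx", "cy" (pixels), "rvec" (rotation vector, rad) and "tvec" (3), from world to camera coordinates, as OpenCV has them; the wrist camera has in their place "mount" (4x4, takes a point from camera to tool coordinates, whose origin is the TCP and whose axes are the tool frame's). Camera axes: x right, y down, z forward; pixel columns grow to the right and rows downward; lengths in m; the calibration is good to about 2 mm. A picture is of the moment at which its call begins: read the wrist's pose just before it. camera_model takes no time and is no camera call.
- manip.job_done(): hands the job in, once; it reports no verdict.
The state is a dict: "time": time; "joint_pos": joint angles; "joint_vel": joint speeds; "joint_efforts": joint torques, N m; "tool_pos": TCP position; "tool_rot": TCP orientation; "contact_force": force on the tool from outside, world axes, zero at the start; "ft_torque": the same for the moment, N m; "gripper_width": opening from 0.0 (shut) to 1.0 (fully open).
Only numpy, scipy, OpenCV 4.12 (cv2) and the standard library are available. Lean on these libraries where they do the work, as an engineer would, in place of code of your own. Each camera call takes 0.05 s, during which the arm holds its last target.

## Working session

There is one attempt and no reset: what is moved stays moved. The work goes in short steps, Python scripts to look and compute and a shell command to move; the robot and the scene stay as the last step left them, time stands still between calls to the robot, and variables do not carry over. Pictures are saved under pics/ and viewed, and the job is handed in when it is done.

```bash
mkdir -p pics
python3 - <<'E'
from plant import manip
import cv2
s=manip.state()
for k,v in s.items(): print(k,v)
print(manip.grasp_offset)
for n in("side","top","wrist"):
    print(n,manip.camera_model(n))
    cv2.imwrite(f"pics/{n}0.png",manip.grab_frame(n))
E
```

```text
time 0.0
joint_pos [ 9.87961821e-01  5.33348426e-02  1.61428015e+00  8.76979605e-06
  1.47600212e+00 -1.19019544e-01]
joint_vel [ 0.00170532  0.00080102 -0.0001323   0.00120689  0.00162336 -0.00070611]
joint_efforts [-1.84864402e-04 -3.93715024e+01 -3.70163620e+01 -1.52499656e-04
  7.28278115e-03 -5.42493879e-06]
tool_pos [0.27923709 0.55840019 0.202285  ]
tool_rot [-0.68750587  0.68884801 -0.16276659  0.16226869]
contact_force [ 0.56807577 -0.29221082  0.55069155]
ft_torque [-0.03249918 -0.01130071  0.00762872]
gripper_width 0.9998162447942095
-0.0187
side {'fx': 409.4029196350448, 'fy': 409.4029196350448, 'cx': 320.16455816379494, 'cy': 190.56958865356142, 'rvec': array([ 2.26986775, -0.38777405,  0.1452043 ]), 'tvec': array([-0.55417917,  0.21033318,  0.91488926])}
top {'fx': 384.7641527016861, 'fy': 384.7641527016861, 'cx': 325.5649442059472, 'cy': 195.28474468562723, 'rvec': array([ 2.09423209, -2.15780283,  0.18625872]), 'tvec': array([0.03446867, 0.58535208, 1.16880248])}
wrist {'fx': 342.44243316075983, 'fy': 342.44243316075983, 'cx': 317.3622581989822, 'cy': 198.62886173528318, 'mount': array([[ 2.72861128e-04,  9.58843143e-01,  2.83936176e-01,
        -7.18039619e-02],
       [-7.37611685e-04, -2.83935917e-01,  9.58842975e-01,
        -1.69836319e-01],
       [ 9.99999691e-01, -4.71065618e-04,  6.29778832e-04,
        -9.52933484e-04],
       [ 0.00000000e+00,  0.00000000e+00,  0.00000000e+00,
         1.00000000e+00]])}
```

View pics/top0.png

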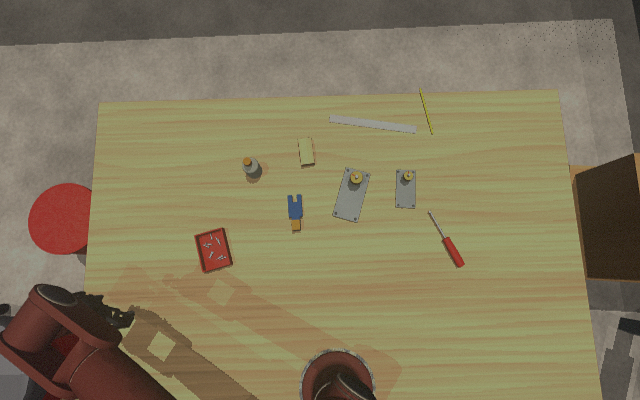

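View pics/side0.png

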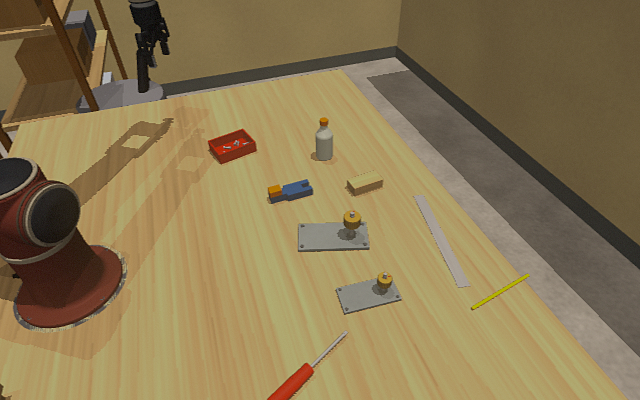

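View pics/wrist0.png

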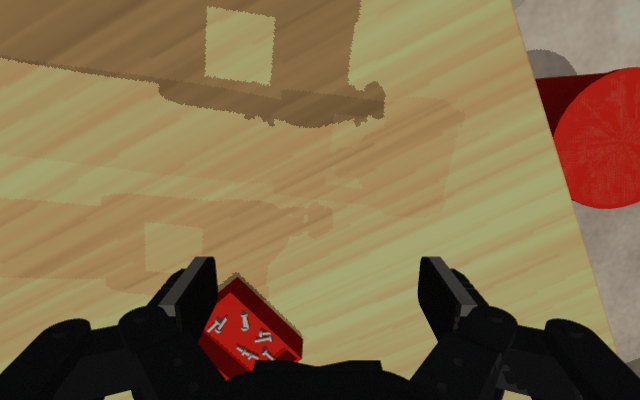

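Candidates:
- Posts: the larger plate at top (352,195) and the smaller one at (405,188). I choose the larger.
- Gauge: the only blue fork is at top (295,212).
- Other things seen: driver (447,240), glue (251,167), offcut (306,152), tray (214,250). The ruler and pencil aren't listed.

I'll check the choice in a close crop.

Run:
```python
import cv2
a=cv2.imread("pics/top0.png")[135:245,235:435]
cv2.imwrite("pics/topc.png",cv2.resize(a,None,fx=4,fy=4,interpolation=cv2.INTER_CUBIC))
a=cv2.imread("pics/side0.png")[165:320,250:420]
cv2.imwrite("pics/sidec.png",cv2.resize(a,None,fx=3.8,fy=3.8,interpolation=cv2.INTER_CUBIC))
```

```text
(no output)
```

View pics/topc.png

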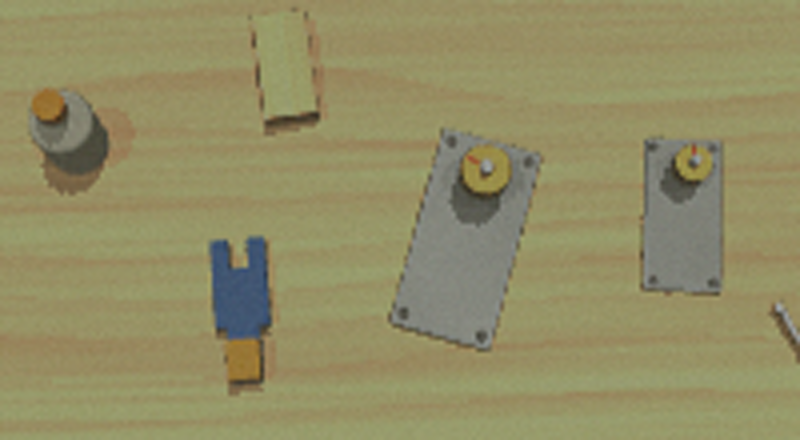

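View pics/sidec.png

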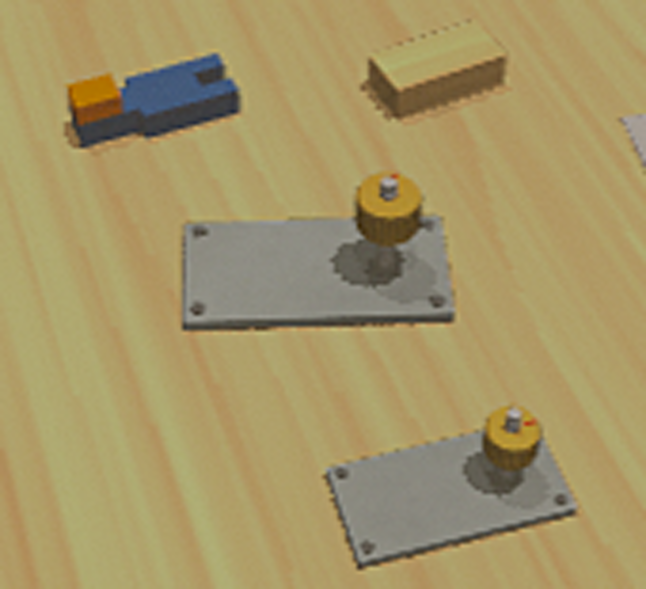

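```bash
cat > h.py <<'E'
import numpy as np, cv2
from scipy.optimize import least_squares
from scipy.spatial.transform import Rotation as R
def proj(cam,P,tool=None):
    K=np.array([[cam['fx'],0,cam['cx']],[0,cam['fy'],cam['cy']],[0,0,1]])
    if 'rvec' in cam: Rm=R.from_rotvec(cam['rvec']).as_matrix(); t=cam['tvec']
    else:
        p,q=tool; T=np.eye(4); T[:3,:3]=R.from_quat(q,scalar_first=True).as_matrix(); T[:3,3]=p
        M=np.linalg.inv(T@cam['mount']); Rm=M[:3,:3]; t=M[:3,3]
    X=np.asarray(P)@Rm.T+t
    return np.c_[cam['fx']*X[:,0]/X[:,2]+cam['cx'],cam['fy']*X[:,1]/X[:,2]+cam['cy']]
def place(pose,P):
    x,y,a=pose; P=np.asarray(P); c,s=np.cos(a),np.sin(a)
    return np.c_[x+c*P[:,0]-s*P[:,1],y+s*P[:,0]+c*P[:,1],P[:,2]]
def fit(obs,x0):
    # obs: list of (cam,tool,P,uv)
    f=lambda p:np.concatenate([(proj(c,place(p,P),t)-uv).ravel() for c,t,P,uv in obs])
    r=least_squares(f,x0,loss='soft_l1'); return r.x,r.fun.reshape(-1,2)
E
python3 - <<'E'
from h import *
from plant import manip
ct,cs=manip.camera_model('top'),manip.camera_model('side')
T=lambda u:(np.array(u,float)+.5)/4-.5+[235,135]
S=lambda u:(np.array(u,float)+.5)/3.8-.5+[250,165]
Pp=[[.04,.0425,.01],[.04,-.0425,.01],[-.13,-.0425,.01],[-.13,.0425,.01]]
ut=T([[443,129],[541,155],[491,350],[390,322]]); us=S([[441,217],[453,315],[183,321],[183,222]])
for o in ([(ct,None,Pp,ut)],[(cs,None,Pp,us)],[(ct,None,Pp,ut),(cs,None,Pp,us)]):
    p,f=fit(o,[.6,0,0]);print('post',p.round(4),np.degrees(p[2]).round(2),abs(f).max().round(2))
Pg=[[.016,.022,.022],[.016,-.022,.022],[-.056,.022,.022],[-.056,-.022,.022],[-.068,.013,.038],[-.068,-.013,.038],[-.1,-.013,.038],[-.1,.013,.038]]
ut=T([[211,240],[267,237],[218,337],[270,332],[226,342],[262,340],[262,380],[229,382]])
us=S([[219,56],[238,93],[125,77],[142,112],[115,75],[122,96],[75,108],[68,84]])
for o in ([(ct,None,Pg,ut)],[(cs,None,Pg,us)],[(ct,None,Pg,ut),(cs,None,Pg,us)]):
    p,f=fit(o,[.6,0.1,0]);print('gauge',p.round(4),np.degrees(p[2]).round(2),f.round(1).tolist())
s=manip.state();print(R.from_quat(s['tool_rot'],scalar_first=True).as_matrix().round(3))
E
```

```text
post [ 0.6383 -0.0806 -0.2966] -16.99 0.36
post [ 0.6375 -0.0808 -0.3161] -18.11 0.74
post [ 0.6379 -0.0807 -0.3068] -17.58 0.61
gauge [0.5799 0.1176 0.0405] 2.32 [[0.3, 0.8], [-0.2, 0.6], [-0.3, -1.5], [0.4, -1.3], [0.3, 0.1], [-0.6, 0.1], [0.0, 0.1], [0.1, 0.2]]
gauge [0.582  0.1193 0.0166] 0.95 [[0.3, -0.3], [0.5, -0.2], [0.1, 0.4], [0.2, 1.3], [-1.1, -0.5], [-0.3, -0.0], [0.3, -0.3], [-0.3, -0.0]]
gauge [0.5811 0.1181 0.0299] 1.71 [[0.2, 0.4], [-0.3, 0.3], [-0.6, -2.0], [0.0, -1.5], [-0.1, -0.3], [-0.9, -0.2], [-0.5, -0.2], [-0.4, -0.2], [0.0, 0.1], [0.4, 0.1], [-0.1, 0.9], [0.1, 1.8], [-1.3, 0.1], [-0.4, 0.5], [0.2, 0.4], [-0.5, 0.6]]
[[ 0.894 -0.001  0.447]
 [-0.447 -0.001  0.894]
 [-0.    -1.    -0.002]]
```

Close crop confirms it: the larger plate (with its red-marked collar) is at crop (465,240), and the blue fork with its orange block at (240,310). Next I go over the gauge's grip for a wrist look.

```bash
python3 -m jog '{"offset":[[0.36,-0.74,-0.03],[0.36,-0.74,-0.03],[0.36,-0.74,-0.03],[0.36,-0.74,-0.03],[0.36,-0.74,-0.03],[0.36,-0.74,-0.03],[0.36,-0.74,-0.03],[0.36,-0.74,-0.03],[0.36,-0.74,-0.03],[0.36,-0.74,-0.03],[0.36,-0.74,-0.03],[0,0,0]],"angular":[[0,0,0.43],[0,0,0.43],[0,0,0.43],[0,0,0.43],[0,0,0.43],[0,0,0.43],[0,0,0.43],[0,0,0.43],[0,0,0.43],[0,0,0.43],[0,0,0.43],[0,0,0]],"jaw":[85,85,85,85,85,85,85,85,85,85,85,85]}'
python3 - <<'E'
from plant import manip
import cv2
s=manip.state();print(s['time'],s['tool_pos'].tolist(),s['tool_rot'].tolist(),s['joint_pos'])
cv2.imwrite("pics/w1.png",manip.grab_frame("wrist"))
E
```

```text
time: 1.35
tool_pos: [0.4788, 0.1483, 0.1865]
tool_rot: [-0.707, 0.708, 0.009, -0.009]
contact_force: [-0.5, 1.2, -0.0]
gripper_width: 0.997
1.35 [0.4787632282637496, 0.14830082083667115, 0.186511943150282] [-0.7065441730683498, 0.7075472414757509, 0.0091625684293082, -0.00939573961939197] [ 1.52638314e-01 -2.38559312e-01  1.91337952e+00 -1.36622422e-03
  1.46729636e+00 -1.44426268e+00]
```

View pics/w1.png

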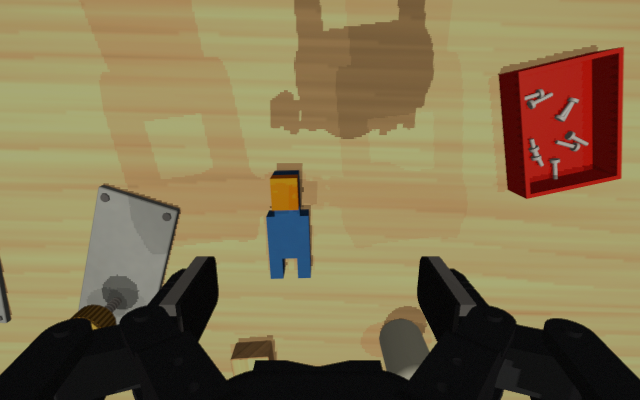

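Run:
```python
import cv2
a=cv2.imread("pics/w1.png")[155:290,60:330]
a=a[:, 180:270]; cv2.imwrite("pics/w1c.png",cv2.resize(a,None,fx=4.4,fy=4.4,interpolation=cv2.INTER_CUBIC))
```

```text
(no output)
```

View pics/w1c.png

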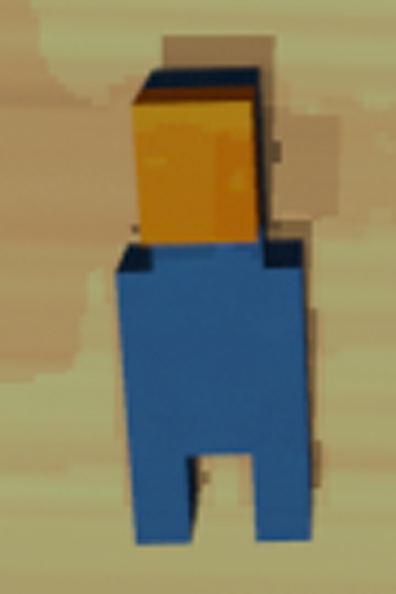

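Run:
```python
from h import *
from plant import manip
cw=manip.camera_model('wrist')
tool=([0.47876,0.14830,0.18651],[-0.70654,0.70755,0.00916,-0.0094])
Pg=[[.016,.022,.022],[.016,-.022,.022],[-.056,.022,.022],[-.056,-.022,.022],[-.068,.013,.038],[-.068,-.013,.038],[-.1,-.013,.038],[-.1,.013,.038]]
u=(np.array([[311,540],[138,543],[302,268],[118,272],[257,243],[140,244],[133,102],[250,100]])+.5)/4.4-.5+[240,155]
p,f=fit([(cw,tool,Pg,u)],[.58,.118,.03]);print(p.round(4),np.degrees(p[2]),f.round(1).tolist())
g=place(p,[[-.084,0,.038]])[0];print(g)
s=manip.state();print(s['tool_pos'])
print('units',(np.array([g[0],g[1],.010])-s['tool_pos'])/.05)
Rm=R.from_quat(s['tool_rot'],scalar_first=True).as_matrix();print(np.degrees(np.arctan2(Rm[1,0],Rm[0,0])))
```

```text
[0.5808 0.1201 0.0541] 3.1005809123231853 [[0.4, 0.1], [-0.5, 0.5], [0.1, -0.3], [-0.6, -0.1], [0.2, -0.5], [0.3, -0.1], [-0.3, 0.3], [0.4, 0.1]]
[0.49693153 0.11557789 0.038     ]
[0.47797222 0.15017156 0.18654995]
units [ 0.37918634 -0.69187337 -3.53099905]
1.552142696629688
```

```bash
python3 -m jog '{"offset":[[0.19,-0.36,-0.3],[0.19,-0.36,-0.3],[0,0,-0.5],[0,0,-0.5],[0,0,-0.5],[0,0,-0.5],[0,0,-0.5],[0,0,-0.3],[0,0,-0.12],[0,0,0],[0,0,0]],"angular":[[0,0,0.13],[0,0,0.13],[0,0,0],[0,0,0],[0,0,0],[0,0,0],[0,0,0],[0,0,0],[0,0,0],[0,0,0],[0,0,0]],"jaw":[85,85,85,85,85,85,85,85,85,85,85]}'
python3 - <<'E'
from plant import manip
import cv2
s=manip.state();print(s['time'],s['tool_pos'].tolist(),s['tool_rot'].tolist(),s['contact_force'],s['ft_torque'])
cv2.imwrite("pics/w2.png",manip.grab_frame("wrist"))
E
```

```text
time: 2.5
tool_pos: [0.4975, 0.1163, 0.0122]
tool_rot: [0.707, -0.707, -0.022, 0.02]
contact_force: [-0.1, -0.7, 0.1]
gripper_width: 0.997
2.5 [0.49753861711404046, 0.1163328143294344, 0.012190368403834709] [0.7068569806515891, -0.7067388777268959, -0.021568655598382874, 0.020202987628689856] [-0.08808611 -0.68145777  0.11980869] [-0.04284136  0.02739855  0.03354443]
```

View pics/w2.png

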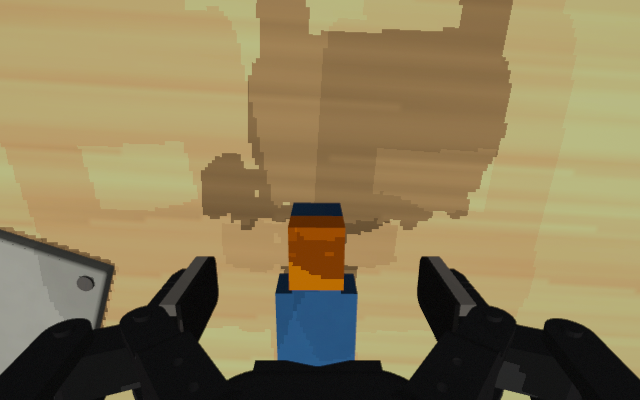

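The orange block sits centred between the pads (317,255). Closing now, then lifting.

```bash
python3 -m jog '{"offset":[[0,0,0],[0,0,0],[0,0,0],[0,0,0],[0,0,0],[0,0,0],[0,0,0],[0,0,0],[0,0,0],[0,0,0]],"angular":[[0,0,0],[0,0,0],[0,0,0],[0,0,0],[0,0,0],[0,0,0],[0,0,0],[0,0,0],[0,0,0],[0,0,0]],"jaw":[0,0,0,0,0,0,0,0,0,0]}'
python3 -m jog '{"offset":[[0,0,0.2],[0,0,0.4],[0,0,0.4],[0,0,0.4],[0,0,0.2],[0,0,0],[0,0,0]],"angular":[[0,0,0],[0,0,0],[0,0,0],[0,0,0],[0,0,0],[0,0,0],[0,0,0]],"jaw":[0,0,0,0,0,0,0]}'
python3 - <<'E'
from plant import manip
import cv2
s=manip.state();print(s['time'],s['tool_pos'].tolist(),s['tool_rot'].tolist(),s['contact_force'],s['ft_torque'])
cv2.imwrite("pics/w3.png",manip.grab_frame("wrist"))
E
```

```text
time: 3.55
tool_pos: [0.4966, 0.116, 0.011]
tool_rot: [-0.707, 0.707, 0.021, -0.021]
contact_force: [-0.2, -0.4, -0.6]
gripper_width: -0.003
time: 4.25
tool_pos: [0.4963, 0.1159, 0.0906]
tool_rot: [-0.707, 0.707, 0.021, -0.021]
contact_force: [-1.0, 0.4, -0.1]
gripper_width: 0.003
4.25 [0.4962909996188308, 0.11593695222114135, 0.09064228062241839] [-0.706794988002779, 0.7068091317644593, 0.02061020219634131, -0.02090252984565597] [-1.02953248  0.40194341 -0.08194577] [0.01681229 0.00262295 0.02849036]
```

View pics/w3.png

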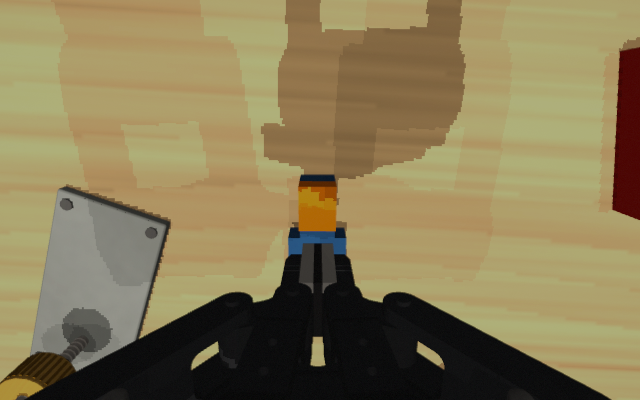

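The gauge isn't held: the jaw shut fully (width 0) and the gauge is still on the bench at (318,215). I need to find out why.

Run:
```python
from h import *
from plant import manip
cw=manip.camera_model('wrist')
Pg=[[-.056,.022,.022],[-.056,-.022,.022],[-.068,.013,.038],[-.068,-.013,.038],[-.1,-.013,.038],[-.1,.013,.038]]
for t in (([.4975,.1163,.0122],[0.70686,-0.70674,-0.0216,0.0202]),([.4963,.1159,.0906],[-.7068,.7068,.0206,-.0209])):
    print(proj(cw,place([.5808,.1201,.0541],Pg),t).round().tolist())
    print(proj(cw,[t[0]],t))
for n in("top","side"):
    a=manip.grab_frame(n); cv2.imwrite(f"pics/{n}3.png",a)
    a=a[150:250,230:430] if n=="top" else a[150:270,230:390]
    cv2.imwrite(f"pics/{n}3c.png",cv2.resize(a,None,fx=4,fy=4,interpolation=cv2.INTER_CUBIC))
```

```text
[[359.0, 293.0], [276.0, 293.0], [345.0, 289.0], [291.0, 289.0], [289.0, 226.0], [347.0, 227.0]]
[[319.19948792 237.97720541]]
[[347.0, 237.0], [289.0, 237.0], [337.0, 230.0], [299.0, 230.0], [299.0, 186.0], [338.0, 186.0]]
[[319.19948792 237.97720541]]
```

View pics/top3c.png

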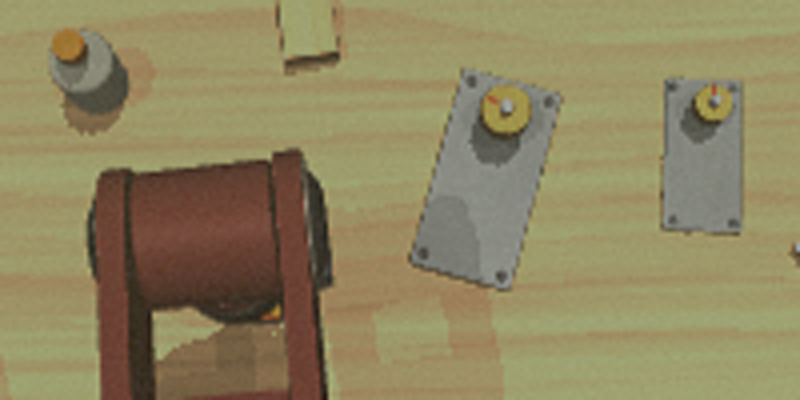

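View pics/side3c.png

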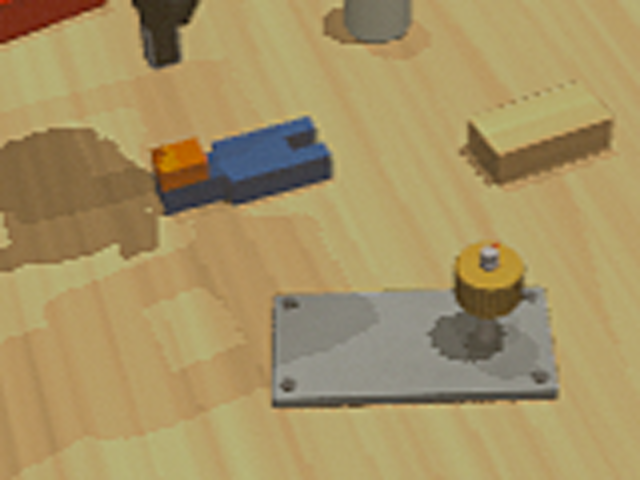

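Run:
```python
from h import *
from plant import manip
cs=manip.camera_model('side');ct=manip.camera_model('top')
s=manip.state();print(s['tool_pos'],s['gripper_width'],s['joint_pos'])
print(proj(cs,[[.4963,.1159,.0906],[.4963,.1159,.109]]))
print(proj(cs,place([.5808,.1201,.0541],[[-.068,.013,.038],[-.068,-.013,.038],[-.1,-.013,.038],[-.1,.013,.038]])))
a=cv2.imread("pics/side3.png")[110:210,230:330];cv2.imwrite("pics/s3d.png",cv2.resize(a,None,fx=6,fy=6,interpolation=cv2.INTER_CUBIC))
a=cv2.imread("pics/w3.png")[160:300,240:400];cv2.imwrite("pics/w3d.png",cv2.resize(a,None,fx=4,fy=4,interpolation=cv2.INTER_CUBIC))
```

```text
[0.49558155 0.11584159 0.08959084] 0.003168360648403131 [ 8.33147150e-02 -1.26353174e-01  1.98357077e+00 -5.79584943e-06
  1.28691207e+00 -1.54616750e+00]
[[271.84904576 173.529394  ]
 [271.1269544  167.91107392]]
[[278.36169638 184.40710546]
 [281.34197829 190.32573972]
 [269.69829212 193.54115056]
 [266.8885289  187.52275299]]
```

View pics/s3d.png

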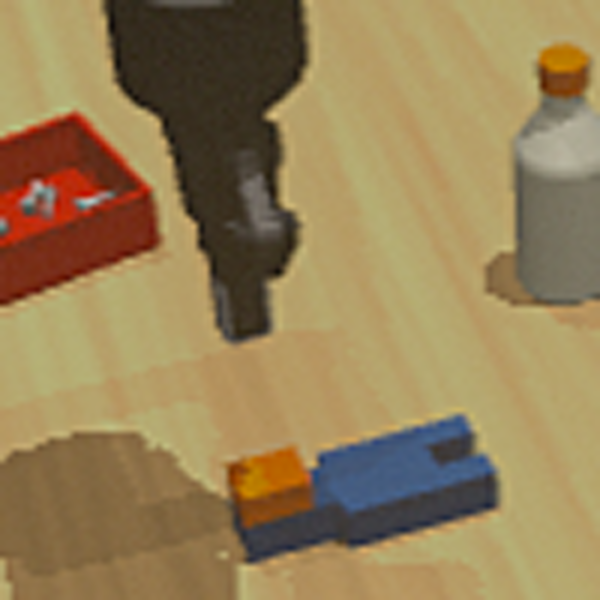

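View pics/w3d.png

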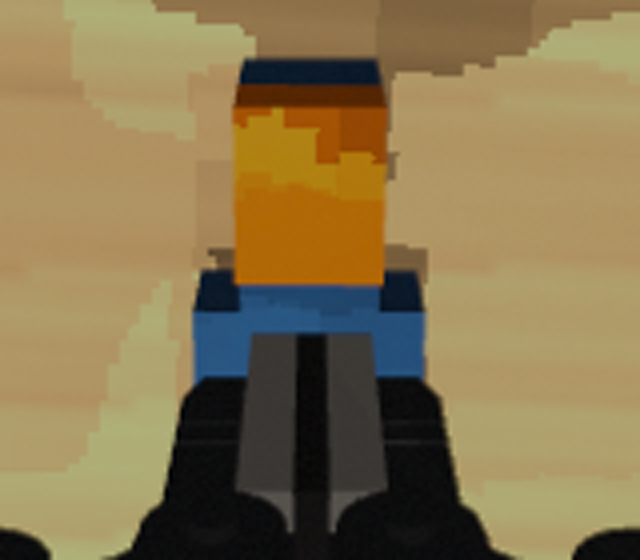

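Run:
```python
from h import *
from plant import manip
cw=manip.camera_model('wrist');cs=manip.camera_model('side')
t=([.4963,.1159,.0906],[-.7068,.7068,.0206,-.0209])
Rm=R.from_quat(t[1],scalar_first=True).as_matrix()
for d in (0,.01,.02,.03,.04):
  for x in (-.011,.011):
    P=[np.array(t[0])+Rm@[x,-d,z] for z in (-.01,.01)]
    print(d,x,proj(cw,P,t).round(1).tolist(),proj(cs,P).round(1).tolist())
```

```text
0 -0.011 [[300.2, 218.6], [338.2, 218.6]] [[268.9, 176.9], [266.6, 172.4]]
0 0.011 [[300.8, 256.7], [337.5, 256.7]] [[277.1, 174.7], [274.8, 170.2]]
0.01 -0.011 [[299.3, 225.5], [339.4, 225.4]] [[268.5, 173.9], [266.2, 169.3]]
0.01 0.011 [[299.9, 265.3], [338.6, 265.3]] [[276.8, 171.7], [274.4, 167.2]]
0.02 -0.011 [[298.2, 233.1], [340.7, 233.1]] [[268.0, 170.8], [265.8, 166.3]]
0.02 0.011 [[299.0, 275.0], [339.9, 274.9]] [[276.4, 168.6], [274.0, 164.1]]
0.03 -0.011 [[297.0, 241.7], [342.2, 241.7]] [[267.6, 167.7], [265.3, 163.1]]
0.03 0.011 [[297.9, 285.8], [341.3, 285.8]] [[276.0, 165.5], [273.7, 161.0]]
0.04 -0.011 [[295.7, 251.5], [344.0, 251.5]] [[267.2, 164.5], [264.9, 160.0]]
0.04 0.011 [[296.6, 298.0], [342.8, 298.0]] [[275.7, 162.3], [273.3, 157.9]]
```

Both cameras put the real fingertips about 30 mm behind the nominal TCP, and the gauge hasn't moved, so the jaw closed just above the block. I'll retry about 30 mm lower, in steps with force checks.

```bash
python3 -m jog '{"offset":[[0,0,0],[0,0,0],[0,0,0],[0,0,0],[0,0,0],[0,0,-0.4],[0,0,-0.4],[0,0,-0.4],[0,0,-0.4],[0,0,0],[0,0,0]],"angular":[[0,0,0],[0,0,0],[0,0,0],[0,0,0],[0,0,0],[0,0,0],[0,0,0],[0,0,0],[0,0,0],[0,0,0],[0,0,0]],"jaw":[85,85,85,85,85,85,85,85,85,85,85]}'
python3 -m jog '{"offset":[[0,0,-0.1],[0,0,-0.1],[0,0,0]],"angular":[[0,0,0],[0,0,0],[0,0,0]],"jaw":[85,85,85]}'
python3 -m jog '{"offset":[[0,0,-0.1],[0,0,-0.1],[0,0,0]],"angular":[[0,0,0],[0,0,0],[0,0,0]],"jaw":[85,85,85]}'
python3 - <<'E'
from plant import manip
import cv2
s=manip.state();print(s['tool_pos'].tolist(),s['tool_rot'].tolist())
cv2.imwrite("pics/w4.png",manip.grab_frame("wrist"))
a=manip.grab_frame("side")[110:230,220:340];cv2.imwrite("pics/s4.png",cv2.resize(a,None,fx=5,fy=5,interpolation=cv2.INTER_CUBIC))
E
```

```text
time: 5.5
tool_pos: [0.4965, 0.116, 0.0111]
tool_rot: [-0.707, 0.707, 0.021, -0.021]
contact_force: [0.2, -0.6, 0.1]
gripper_width: 0.994
time: 5.8
tool_pos: [0.4964, 0.1159, 0.0009]
tool_rot: [-0.707, 0.707, 0.021, -0.021]
contact_force: [0.2, -0.6, 0.8]
gripper_width: 0.996
time: 6.1
tool_pos: [0.4958, 0.1159, -0.01]
tool_rot: [-0.707, 0.707, 0.02, -0.021]
contact_force: [-0.8, 0.2, -0.4]
gripper_width: 0.994
[0.49576034276802067, 0.11589341774731629, -0.009955293012381024] [-0.7067680138806886, 0.7068355456061262, 0.020138124018549013, -0.021376201342859665]
```

View pics/s4.png

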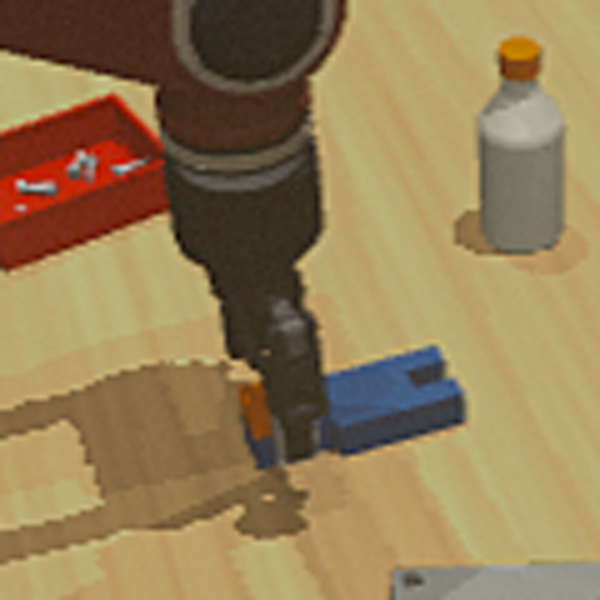

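View pics/w4.png

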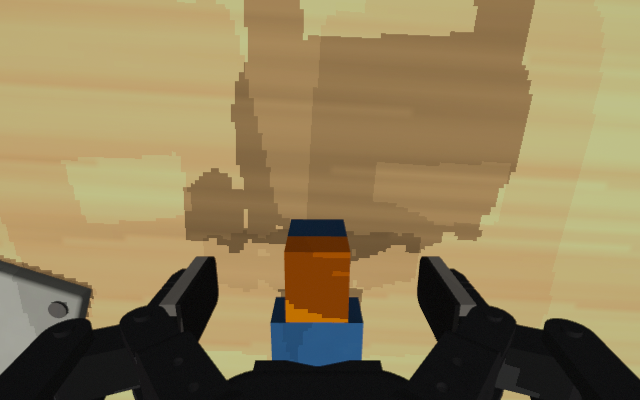

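The fingertips are still well above the bench and no force shows. I go down another 15 mm and close.

```bash
python3 -m jog '{"offset":[[0,0,-0.1],[0,0,-0.1],[0,0,-0.1],[0,0,0]],"angular":[[0,0,0],[0,0,0],[0,0,0],[0,0,0]],"jaw":[85,85,85,85]}'
python3 -m jog '{"offset":[[0,0,0],[0,0,0],[0,0,0],[0,0,0],[0,0,0],[0,0,0],[0,0,0],[0,0,0]],"angular":[[0,0,0],[0,0,0],[0,0,0],[0,0,0],[0,0,0],[0,0,0],[0,0,0],[0,0,0]],"jaw":[0,0,0,0,0,0,0,0]}'
python3 - <<'E'
from plant import manip
import cv2
s=manip.state();print(s['tool_pos'].tolist(),s['tool_rot'].tolist(),s['contact_force'])
cv2.imwrite("pics/w5.png",manip.grab_frame("wrist"))
E
```

```text
time: 6.6
tool_pos: [0.4956, 0.1159, -0.0252]
tool_rot: [-0.707, 0.707, 0.02, -0.022]
contact_force: [0.7, 0.4, -0.2]
gripper_width: 0.995
time: 7.4
tool_pos: [0.497, 0.116, -0.0236]
tool_rot: [-0.707, 0.707, 0.021, -0.021]
contact_force: [-0.1, -0.5, 3.6]
gripper_width: 0.295
[0.4970056580877504, 0.1159752788271896, -0.023578975943670553] [-0.7067957849257662, 0.7068066652069285, 0.021056171739572277, -0.02051082791855917] [-0.07753084 -0.46207652  3.63063815]
```

View pics/w5.png

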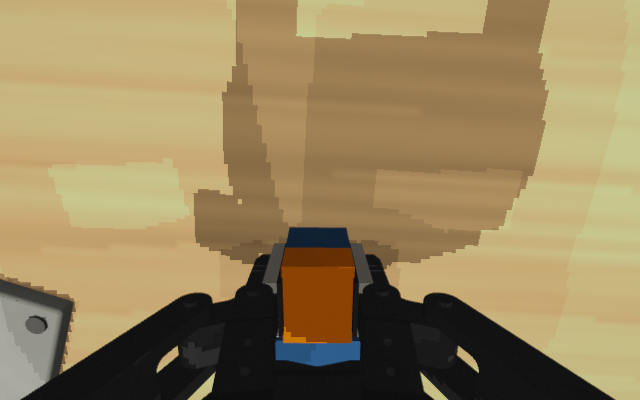

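Gripped: width 0.295 is about 25 mm and the block is between the pads. Next I lift, move to staging in front of the post and look.

```bash
python3 -m jog '{"offset":[[0,0,0.2],[0,0,0.4],[0,0,0.4],[0,0,0.2],[0.01,-0.4,0],[0.01,-0.4,0],[0.01,-0.45,0],[0.01,-0.45,0],[0.01,-0.45,0],[0.01,-0.45,0],[0.01,-0.45,0],[0,0,0]],"angular":[[0,0,0],[0,0,0],[0,0,0],[0,0,0],[0,0,-0.49],[0,0,-0.49],[0,0,-0.49],[0,0,-0.49],[0,0,-0.49],[0,0,-0.49],[0,0,-0.49],[0,0,0]],"jaw":[0,0,0,0,0,0,0,0,0,0,0,0]}'
python3 - <<'E'
from plant import manip
import cv2
s=manip.state();print(s['tool_pos'].tolist(),s['tool_rot'].tolist(),s['contact_force'],s['ft_torque'])
cv2.imwrite("pics/w6.png",manip.grab_frame("wrist"))
a=manip.grab_frame("side")[110:270,220:400];cv2.imwrite("pics/s6.png",cv2.resize(a,None,fx=3.7,fy=3.7,interpolation=cv2.INTER_CUBIC))
E
```

```text
time: 8.65
tool_pos: [0.4996, -0.0384, 0.0356]
tool_rot: [-0.699, 0.699, -0.107, 0.107]
contact_force: [-0.4, -0.0, -2.1]
gripper_width: 0.293
[0.4995899923655866, -0.03839252778543741, 0.03563066709940976] [-0.6987759144590823, 0.6991610426996732, -0.10726853455407283, 0.10667482944725493] [-0.44162532 -0.03205292 -2.12167026] [0.0184013  0.00945178 0.01078245]
```

View pics/w6.png

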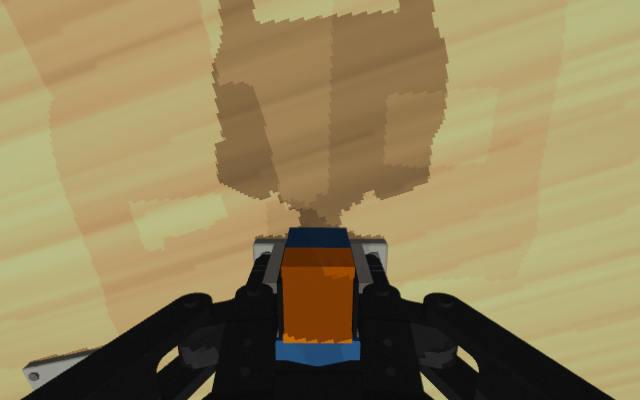

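View pics/s6.png

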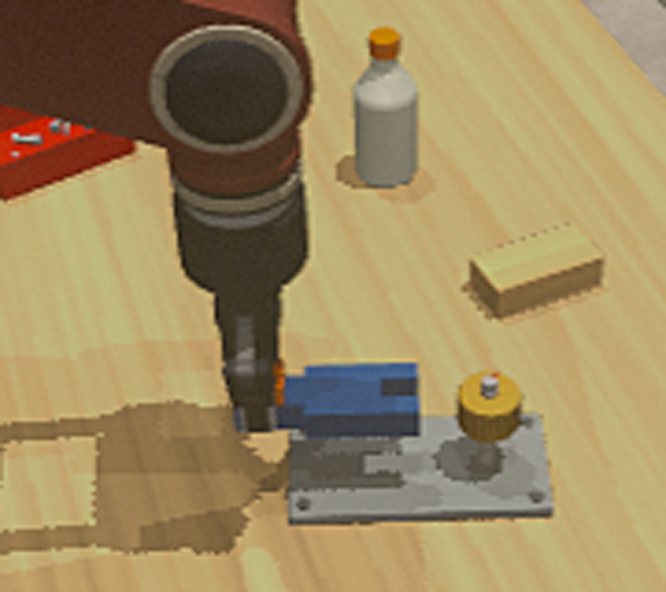

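Run:
```python
from h import *
from plant import manip
a=cv2.imread("pics/w6.png")[215:295,235:405];cv2.imwrite("pics/w6c.png",cv2.resize(a,None,fx=4.5,fy=4.5,interpolation=cv2.INTER_CUBIC))
cw=manip.camera_model('wrist');s=manip.state();t=(s['tool_pos'],s['tool_rot'])
for p in ([.6379,-.0807,-.3068],[.6383,-.0806,-.2966]):
  print(proj(cw,place(p,[[-.13,.0425,.01],[-.13,-.0425,.01]]),t))
Rm=R.from_quat(s['tool_rot'],scalar_first=True).as_matrix();print(np.degrees(np.arctan2(Rm[1,0],Rm[0,0])))
```

```text
[[386.73750039 244.58083571]
 [249.48542171 243.95805892]]
[[384.95123956 244.46026719]
 [247.76139455 245.1272788 ]]
-17.249268057017723
```

View pics/w6c.png

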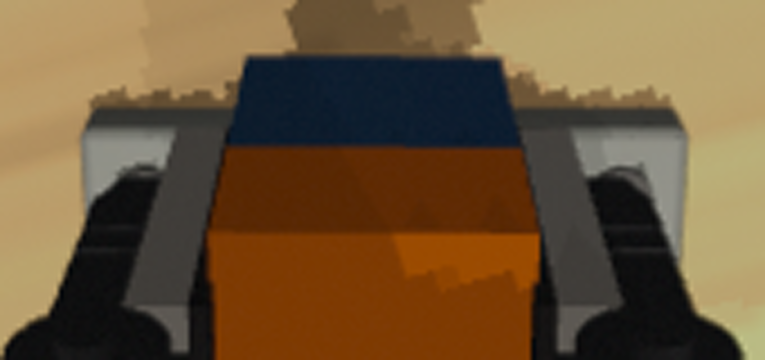

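The plate's rear corners show at (253,244) and (387,244). The yaw matches, and the lateral offset of about 1 mm gets a small correction. I lower to just above the plate.

```bash
python3 -m jog '{"offset":[[0.005,0.015,-0.2],[0,0,-0.35],[0,0,-0.25],[0,0,-0.1],[0,0,-0.04],[0,0,0],[0,0,0]],"angular":[[0,0,0],[0,0,0],[0,0,0],[0,0,0],[0,0,0],[0,0,0],[0,0,0]],"jaw":[0,0,0,0,0,0,0]}'
python3 -m jog '{"offset":[[0,0,-0.03],[0,0,0]],"angular":[[0,0,0],[0,0,0]],"jaw":[0,0]}'
python3 -m jog '{"offset":[[0,0,-0.02],[0,0,0]],"angular":[[0,0,0],[0,0,0]],"jaw":[0,0]}'
```

```text
time: 9.45
tool_pos: [0.501, -0.0358, -0.0104]
tool_rot: [-0.699, 0.699, -0.105, 0.106]
contact_force: [0.5, 0.5, -2.6]
gripper_width: 0.298
time: 9.65
tool_pos: [0.5006, -0.0359, -0.0121]
tool_rot: [-0.699, 0.699, -0.106, 0.106]
contact_force: [-0.3, -0.1, -1.4]
gripper_width: 0.296
time: 9.85
tool_pos: [0.5003, -0.0358, -0.0135]
tool_rot: [-0.699, 0.699, -0.106, 0.106]
contact_force: [-0.0, -0.1, -2.8]
gripper_width: 0.298
```

```bash
python3 -m jog '{"offset":[[0,0,-0.02],[0,0,0]],"angular":[[0,0,0],[0,0,0]],"jaw":[0,0]}'
python3 -m jog '{"offset":[[0,0,-0.02],[0,0,0]],"angular":[[0,0,0],[0,0,0]],"jaw":[0,0]}'
python3 - <<'E'
from plant import manip
import cv2
print(manip.state()['contact_force'],manip.state()['ft_torque'])
a=manip.grab_frame("side")[180:250,270:390];cv2.imwrite("pics/s7.png",cv2.resize(a,None,fx=6,fy=6,interpolation=cv2.INTER_CUBIC))
E
```

```text
time: 10.05
tool_pos: [0.5006, -0.0359, -0.0136]
tool_rot: [-0.699, 0.699, -0.106, 0.106]
contact_force: [-3.6, 0.2, 4.6]
gripper_width: 0.294
time: 10.25
tool_pos: [0.5008, -0.0359, -0.0137]
tool_rot: [-0.699, 0.699, -0.106, 0.106]
contact_force: [-7.5, 1.3, 12.2]
gripper_width: 0.292
[-7.50201775  1.30178699 12.23285513] [ 0.14856435  0.97694557 -0.06178539]
```

View pics/s7.png

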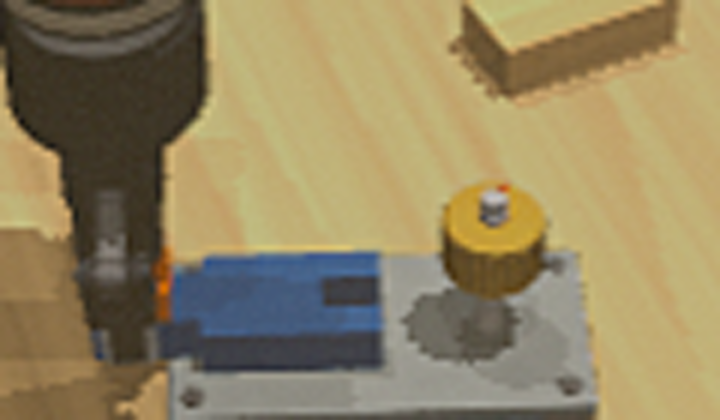

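Run:
```python
from h import *
from plant import manip
cs=manip.camera_model('side')
def back(uv,z):
    Rm=R.from_rotvec(cs['rvec']).as_matrix();c=-Rm.T@cs['tvec']
    d=Rm.T@[(uv[0]-cs['cx'])/cs['fx'],(uv[1]-cs['cy'])/cs['fy'],1]
    return c+d*(z-c[2])/d[2]
S=lambda u:(np.array(u)+.5)/6-.5+[270,180]
for nm,u,z in [('tip+y',(380,253),.032),('tip-y',(383,333),.032),('slot+',(381,278),.032),('slot-',(381,304),.032),('plate++',(577,253),.01),('plate+-',(596,404),.01),('rodtop',(494,194),.084)]:
    print(nm,back(S(u),z).round(4))
for p in ([.6379,-.0807,-.30],):
    print((proj(cs,place(p,[[0,0,.084],[0,0,.01]]))-[270,180])*6)
```

```text
tip+y [ 0.6038 -0.0454  0.032 ]
tip-y [ 0.5899 -0.0867  0.032 ]
slot+ [ 0.5994 -0.0586  0.032 ]
slot- [ 0.5945 -0.072   0.032 ]
plate++ [ 0.6885 -0.0537  0.01  ]
plate+- [ 0.6625 -0.1317  0.01  ]
rodtop [ 0.6388 -0.0779  0.084 ]
[[492.09053891 196.88028541]
 [486.48223919 326.47951406]]
```

The gauge lies on the plate (slot mouth at crop (381,290), rod base around (490,325)). I undo the lateral nudge since the estimates spread around zero, ease the pressure, and slide in under the collar in steps.

```bash
python3 -m jog '{"offset":[[-0.005,-0.015,0.016],[0.048,-0.015,0],[0.095,-0.03,0],[0.095,-0.03,0],[0.095,-0.03,0],[0.095,-0.03,0],[0.095,-0.03,0],[0.095,-0.03,0],[0,0,0]],"angular":[[0,0,0],[0,0,0],[0,0,0],[0,0,0],[0,0,0],[0,0,0],[0,0,0],[0,0,0],[0,0,0]],"jaw":[0,0,0,0,0,0,0,0,0]}'
python3 - <<'E'
from plant import manip
import cv2
print(manip.state()['contact_force'],manip.state()['ft_torque'])
a=manip.grab_frame("side")[180:250,270:390];cv2.imwrite("pics/s8.png",cv2.resize(a,None,fx=6,fy=6,interpolation=cv2.INTER_CUBIC))
a=manip.grab_frame("top")[160:230,300:400];cv2.imwrite("pics/t8.png",cv2.resize(a,None,fx=6,fy=6,interpolation=cv2.INTER_CUBIC))
E
```

```text
time: 11.2
tool_pos: [0.5325, -0.0467, -0.0136]
tool_rot: [-0.699, 0.699, -0.105, 0.107]
contact_force: [0.1, 0.2, 5.1]
gripper_width: 0.294
[0.09832828 0.24733166 5.12959264] [0.0330563  0.21227396 0.01237444]
```

View pics/s8.png

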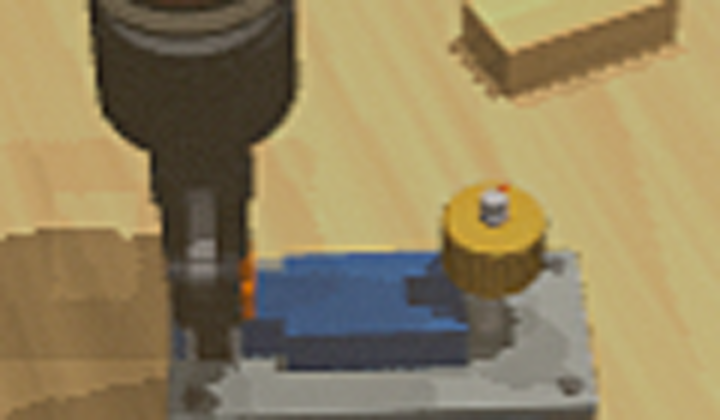

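View pics/t8.png

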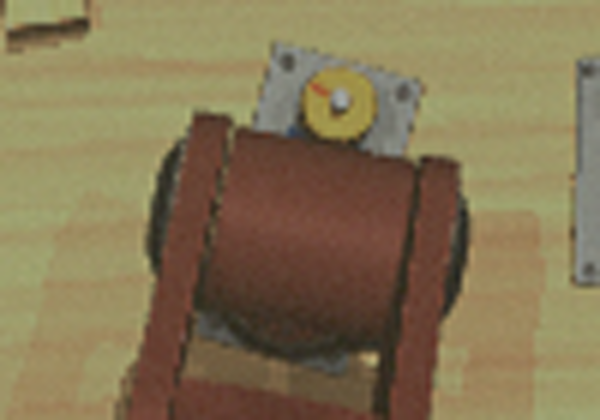

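The slot's centre (row ~290) lines up with the rod at gauge-top height (row ~287). Continuing in.

```bash
python3 -m jog '{"offset":[[0.076,-0.024,0],[0.076,-0.024,0],[0.076,-0.024,0],[0,0,0]],"angular":[[0,0,0],[0,0,0],[0,0,0],[0,0,0]],"jaw":[0,0,0,0]}'
python3 -m jog '{"offset":[[0.076,-0.024,0],[0.057,-0.018,0],[0,0,0]],"angular":[[0,0,0],[0,0,0],[0,0,0]],"jaw":[0,0,0]}'
```

```text
time: 11.7
tool_pos: [0.543, -0.05, -0.0136]
tool_rot: [-0.699, 0.699, -0.106, 0.106]
contact_force: [-3.0, 0.5, 8.4]
gripper_width: 0.295
time: 12.0
tool_pos: [0.5494, -0.052, -0.0136]
tool_rot: [0.699, -0.699, 0.106, -0.106]
contact_force: [-3.3, 0.8, 9.8]
gripper_width: 0.295
```

```bash
python3 -m jog '{"offset":[[0.057,-0.018,0.006],[0.038,-0.012,0],[0,0,0]],"angular":[[0,0,0],[0,0,0],[0,0,0]],"jaw":[0,0,0]}'
python3 -m jog '{"offset":[[0.038,-0.012,0],[0.038,-0.012,0],[0,0,0]],"angular":[[0,0,0],[0,0,0],[0,0,0]],"jaw":[0,0,0]}'
python3 -m jog '{"offset":[[0.02,-0.006,0],[0.02,-0.006,0],[0,0,0]],"angular":[[0,0,0],[0,0,0],[0,0,0]],"jaw":[0,0,0]}'
```

```text
time: 12.3
tool_pos: [0.5539, -0.0534, -0.0136]
tool_rot: [0.699, -0.699, 0.106, -0.106]
contact_force: [-4.0, 0.8, 8.6]
gripper_width: 0.295
time: 12.6
tool_pos: [0.5577, -0.0546, -0.0136]
tool_rot: [0.699, -0.699, 0.106, -0.106]
contact_force: [-4.2, 1.2, 7.8]
gripper_width: 0.295
time: 12.9
tool_pos: [0.5594, -0.0552, -0.0136]
tool_rot: [0.699, -0.699, 0.106, -0.105]
contact_force: [-4.7, 1.1, 8.5]
gripper_width: 0.296
```

```bash
for i in 1 2 3; do python3 -m jog '{"offset":[[0.02,-0.006,0],[0,0,0]],"angular":[[0,0,0],[0,0,0]],"jaw":[0,0]}' | grep -v rot; done
```

```text
time: 13.1
tool_pos: [0.5604, -0.0554, -0.0136]
contact_force: [-4.8, 1.6, 8.6]
gripper_width: 0.3
time: 13.3
tool_pos: [0.5604, -0.0555, -0.0136]
contact_force: [-9.3, 2.0, 13.0]
gripper_width: 0.294
time: 13.5
tool_pos: [0.5603, -0.0554, -0.0136]
contact_force: [-14.1, 3.1, 16.1]
gripper_width: 0.296
```

The gauge is stalled against the rod: position holds while the force rises along the insertion axis. I relax the push and check.

```bash
python3 -m jog '{"offset":[[-0.03,0.009,0.006],[0,0,0]],"angular":[[0,0,0],[0,0,0]],"jaw":[0,0]}'
python3 - <<'E'
from plant import manip
import cv2
print(manip.state()['contact_force'],manip.state()['ft_torque'])
a=manip.grab_frame("side")[180:250,270:390];cv2.imwrite("pics/s9.png",cv2.resize(a,None,fx=6,fy=6,interpolation=cv2.INTER_CUBIC))
E
```

```text
time: 13.7
tool_pos: [0.5605, -0.0555, -0.0136]
tool_rot: [0.699, -0.699, 0.106, -0.105]
contact_force: [-4.5, 1.7, 7.3]
gripper_width: 0.294
[-4.48129913  1.69256757  7.30587416] [ 0.16984772  0.63364623 -0.04910099]
```

View pics/s9.png

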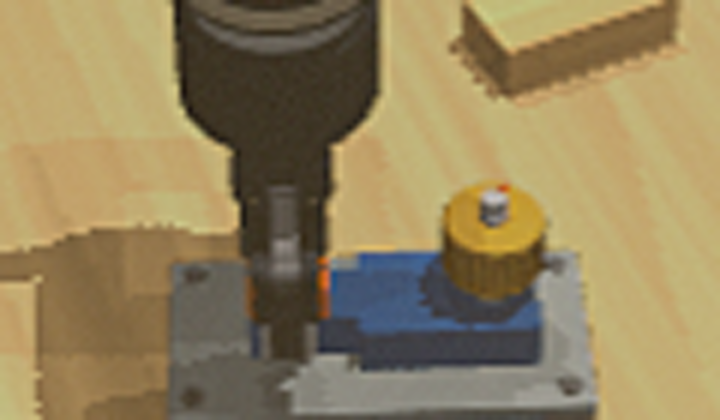

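Fork tips are at crop x=540, about 20 mm past the rod (~489), so the gauge is fully home. I release, rise and look.

```bash
python3 -m jog '{"offset":[[0,0,0],[0,0,0],[0,0,0],[0,0,0],[0,0,0],[0,0,0.1],[0,0,0.3],[0,0,0.5],[0,0,0.6],[0,0,0.5],[0,0,0.2],[0,0,0]],"angular":[[0,0,0],[0,0,0],[0,0,0],[0,0,0],[0,0,0],[0,0,0],[0,0,0],[0,0,0],[0,0,0],[0,0,0],[0,0,0],[0,0,0]],"jaw":[85,85,85,85,85,85,85,85,85,85,85,85]}'
python3 - <<'E'
from plant import manip
import cv2
s=manip.state();print(s['tool_pos'].tolist(),s['tool_rot'].tolist(),s['joint_pos'])
cv2.imwrite("pics/w10.png",manip.grab_frame("wrist"))
a=manip.grab_frame("side")[180:250,270:390];cv2.imwrite("pics/s10.png",cv2.resize(a,None,fx=6,fy=6,interpolation=cv2.INTER_CUBIC))
E
```

```text
time: 14.95
tool_pos: [0.5628, -0.0561, 0.0988]
tool_rot: [-0.699, 0.699, -0.104, 0.108]
contact_force: [-0.2, -0.1, -0.3]
gripper_width: 0.996
[0.5627674652336109, -0.056124156863056454, 0.09879872320512686] [-0.6989992343215633, 0.6992879789002664, -0.10402246439763721, 0.10759051948982863] [-2.30977196e-01 -3.78439098e-03  1.85061768e+00  1.61735857e-07
  1.28969687e+00 -1.50137848e+00]
```

View pics/w10.png

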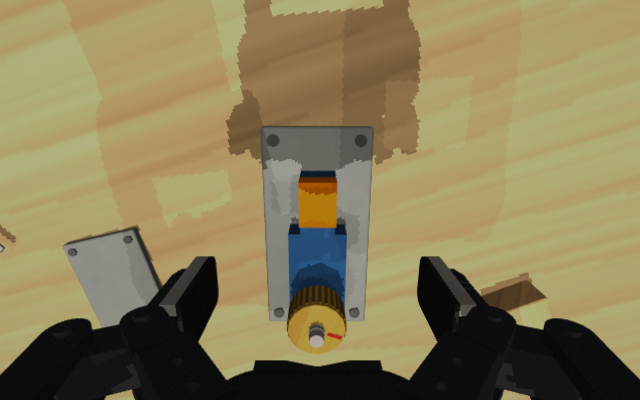

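View pics/s10.png

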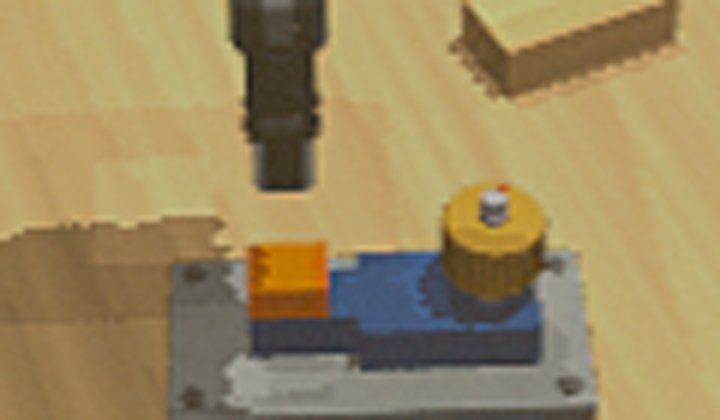

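Run:
```python
from h import *
from plant import manip
a=cv2.imread("pics/w10.png")[110:360,250:390];cv2.imwrite("pics/w10c.png",cv2.resize(a,None,fx=2.4,fy=2.4,interpolation=cv2.INTER_CUBIC))
a=cv2.imread("pics/w10.png")[270:360,270:370];cv2.imwrite("pics/w10d.png",cv2.resize(a,None,fx=6,fy=6,interpolation=cv2.INTER_CUBIC))
cw=manip.camera_model('wrist')
t=([.5623,-.0558,.0988],[-0.699,.6993,-.104,.1076])
print(proj(cw,place([.6378,-.0795,-.301],[[-.13,.0425,.01],[-.13,-.0425,.01],[.04,.0425,.01],[.04,-.0425,.01],[0,0,.084]]),t).round(1))
```

```text
[[375.5 126.3]
 [260.7 126.2]
 [366.  322.1]
 [269.9 322.1]
 [318.3 342. ]]
```

View pics/w10d.png

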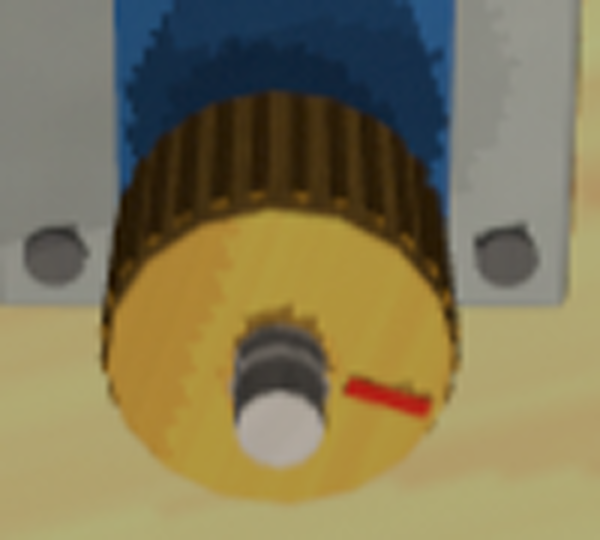

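The gauge stayed seated after release. Rod top at (316.7,341.3) agrees with the contact-derived rod position to about 1 px. I move over the collar.

```bash
python3 -m jog '{"offset":[[0.3,-0.096,0],[0.3,-0.096,0],[0.3,-0.096,0],[0.3,-0.096,0],[0.3,-0.096,0],[0,0,-0.3],[0,0,-0.3],[0,0,-0.28],[0,0,0],[0,0,0]],"angular":[[0,0,0],[0,0,0],[0,0,0],[0,0,0],[0,0,0],[0,0,0],[0,0,0],[0,0,0],[0,0,0],[0,0,0]],"jaw":[85,85,85,85,85,85,85,85,85,85]}'
python3 - <<'E'
from plant import manip
import cv2
s=manip.state();print(s['tool_pos'].tolist(),s['tool_rot'].tolist(),s['joint_pos'],s['ft_torque'])
cv2.imwrite("pics/w11.png",manip.grab_frame("wrist"))
a=manip.grab_frame("side")[130:250,270:430];cv2.imwrite("pics/s11.png",cv2.resize(a,None,fx=5,fy=5,interpolation=cv2.INTER_CUBIC))
print(manip.state()['tool_pos'].tolist())
E
```

```text
time: 16.05
tool_pos: [0.6349, -0.0794, 0.0506]
tool_rot: [0.699, -0.699, 0.107, -0.105]
contact_force: [0.3, -1.5, 0.7]
gripper_width: 0.993
[0.6348614495060884, -0.07935844950745607, 0.05055238190442969] [0.69923337498475, -0.6990662603489947, 0.10660543552832878, -0.10494918801459588] [-2.40602601e-01  2.23269082e-01  1.69185832e+00  2.52683636e-05
  1.22881931e+00 -1.51109658e+00] [-0.00412449 -0.0419357  -0.05357418]
[0.6363286333761918, -0.0797263602871642, 0.05249613482683842]
```

View pics/w11.png

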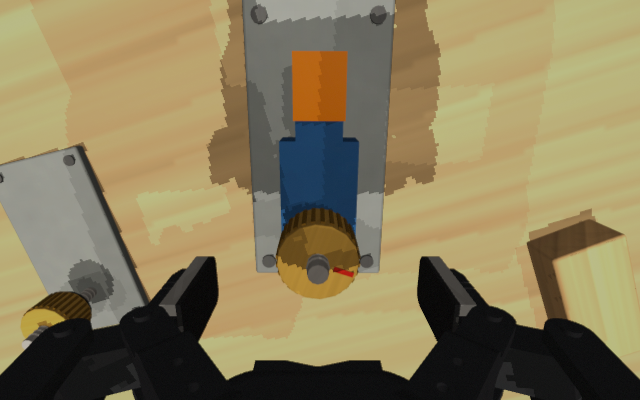

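View pics/s11.png

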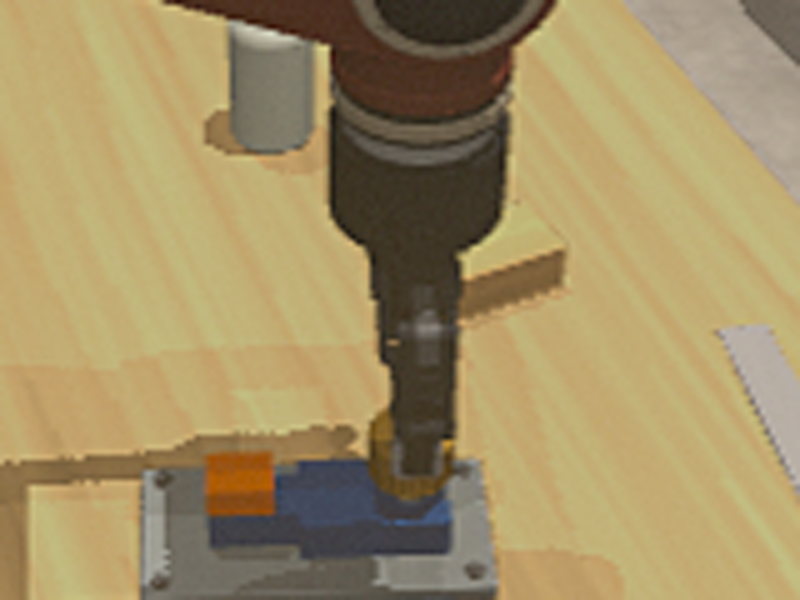

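Run:
```python
from h import *
from plant import manip
a=cv2.imread("pics/w11.png")[200:310,260:380];cv2.imwrite("pics/w11c.png",cv2.resize(a,None,fx=5,fy=5,interpolation=cv2.INTER_CUBIC))
cw=manip.camera_model('wrist')
t=([0.,0,0],[1.,0,0,0])
# tool coords: rod top at tool y = -(.084-.0515)=-.0325
for x,z in((0,0),(.003,0),(0,.003)): print(x,z,proj(cw,[[x,-.0325,z],[x,-.0220,z]],t).round(1).tolist())
```

```text
0 0 [[319.5, 266.1], [319.3, 255.7]]
0.003 0 [[319.5, 272.2], [319.3, 261.4]]
0 0.003 [[326.2, 266.1], [325.7, 255.6]]
```

View pics/w11c.png

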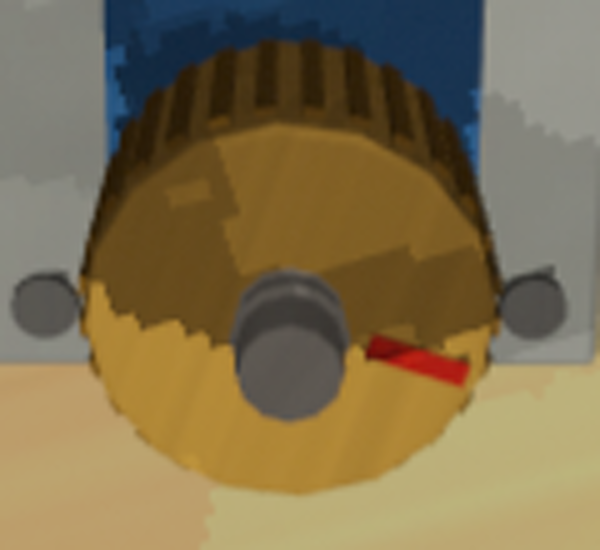

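The rod top at (318,273) against the expected (319.5,266) means about +3 mm along tool x. I correct, descend and close on the collar.

```bash
python3 -m jog '{"offset":[[0.05,-0.02,0],[0,0,-0.25],[0,0,-0.25],[0,0,0],[0,0,0]],"angular":[[0,0,0],[0,0,0],[0,0,0],[0,0,0],[0,0,0]],"jaw":[85,85,85,85,85]}'
python3 - <<'E'
from plant import manip
import cv2
s=manip.state();print(s['ft_torque'])
cv2.imwrite("pics/w12.png",manip.grab_frame("wrist"))
a=manip.grab_frame("side")[130:250,270:430];cv2.imwrite("pics/s12.png",cv2.resize(a,None,fx=5,fy=5,interpolation=cv2.INTER_CUBIC))
E
```

```text
time: 16.65
tool_pos: [0.6377, -0.0805, 0.0255]
tool_rot: [0.699, -0.699, 0.107, -0.105]
contact_force: [-0.4, 1.2, -0.1]
gripper_width: 1.0
[-0.0293156   0.03632172 -0.00735448]
```

View pics/w12.png

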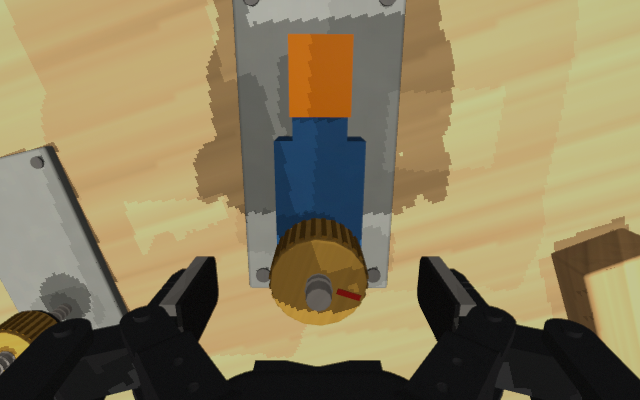

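View pics/s12.png

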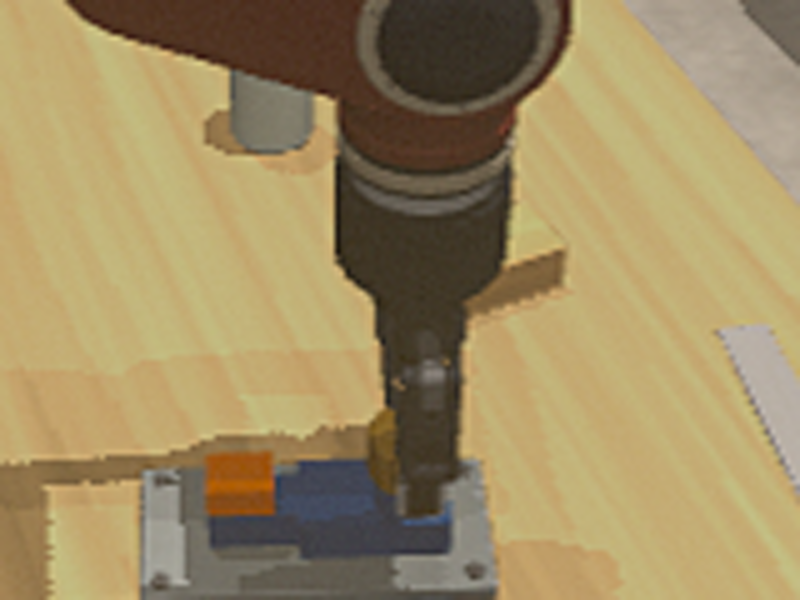

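Run:
```python
from h import *
from plant import manip
cs=manip.camera_model('side')
for z in (.04,.05,.06,.07):
    print(z,((proj(cs,place([.6378,-.0798,-.301],[[-.011,-.045,z],[.011,-.045,z],[-.011,-.055,z]]))-[270,130])*5).round().tolist())
```

```text
0.04 [[391.0, 550.0], [438.0, 549.0], [392.0, 567.0]]
0.05 [[391.0, 536.0], [439.0, 534.0], [393.0, 552.0]]
0.06 [[392.0, 521.0], [440.0, 519.0], [394.0, 538.0]]
0.07 [[392.0, 506.0], [441.0, 504.0], [394.0, 523.0]]
```

Fingertips are at about z 0.066 and will drop a bit as they close, well above the gauge top at 0.032. Closing on the collar.

```bash
python3 -m jog '{"offset":[[0,0,0],[0,0,0],[0,0,0],[0,0,0],[0,0,0],[0,0,0],[0,0,0]],"angular":[[0,0,0],[0,0,0],[0,0,0],[0,0,0],[0,0,0],[0,0,0],[0,0,0]],"jaw":[0,0,0,0,0,0,0]}'
python3 - <<'E'
from plant import manip
import cv2
s=manip.state();print(s['ft_torque'],s['contact_force'],s['joint_pos'][5])
cv2.imwrite("pics/w13.png",manip.grab_frame("wrist"))
E
```

```text
time: 17.45
tool_pos: [0.6389, -0.0806, 0.0277]
tool_rot: [0.699, -0.699, 0.106, -0.106]
contact_force: [-1.8, 2.5, 4.8]
gripper_width: 0.442
[ 0.31889328  0.32491228 -0.03707493] [-1.79182676  2.45067658  4.83342167] -1.511601630216224
```

View pics/w13.png

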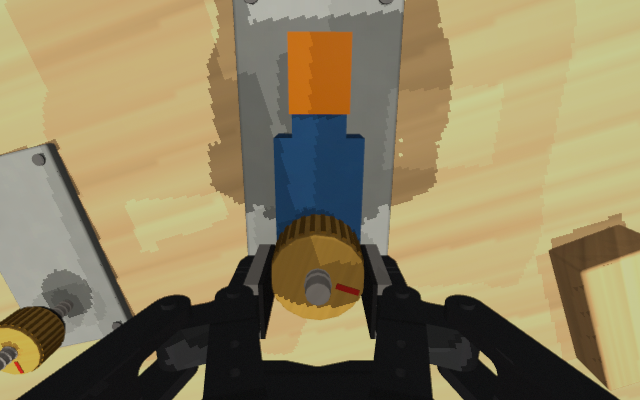

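Collar gripped, red mark at (347,292). Turning clockwise and following down 0.5 mm per 6°, starting well inside the 60° guaranteed gap.

```bash
cat > st.py <<'E'
from plant import manip
from scipy.spatial.transform import Rotation as R
import numpy as np
s=manip.state();Rm=R.from_quat(s['tool_rot'],scalar_first=True).as_matrix()
print('t',s['time'],'yaw %.2f'%np.degrees(np.arctan2(Rm[1,0],Rm[0,0])),'Mz %.3f'%s['ft_torque'][2],'M',s['ft_torque'].round(3),'F',s['contact_force'].round(1),'p',s['tool_pos'].round(4),'w %.3f'%s['gripper_width'],'q6 %.3f tau6 %.3f'%(s['joint_pos'][5],s['joint_efforts'][5]))
E
python3 st.py
python3 -m jog '{"offset":[[0,0,-0.01],[0,0,-0.01]],"angular":[[0,0,-1],[0,0,-1]],"jaw":[0,0]}'>/dev/null; python3 st.py
python3 -m jog '{"offset":[[0,0,-0.01],[0,0,-0.01]],"angular":[[0,0,-1],[0,0,-1]],"jaw":[0,0]}'>/dev/null; python3 st.py
python3 -m jog '{"offset":[[0,0,0]],"angular":[[0,0,0]],"jaw":[0]}'>/dev/null; python3 st.py
```

```text
t 17.5 yaw -17.21 Mz -0.060 M [ 0.361  0.279 -0.06 ] F [-3.2  2.2  5.1] p [ 0.6389 -0.0805  0.0276] w 0.443 q6 -1.512 tau6 -0.034
t 17.7 yaw -29.44 Mz 0.028 M [0.275 0.385 0.028] F [-2.5  1.3  5.8] p [ 0.6389 -0.0807  0.0267] w 0.443 q6 -1.298 tau6 -0.807
t 17.9 yaw -41.44 Mz 0.045 M [0.269 0.359 0.045] F [-2.   2.1  5.5] p [ 0.6388 -0.0807  0.0256] w 0.445 q6 -1.089 tau6 -0.792
t 18.0 yaw -41.32 Mz -0.111 M [ 0.229  0.331 -0.111] F [-1.7  1.7  5.6] p [ 0.6388 -0.0808  0.0257] w 0.447 q6 -1.091 tau6 0.228
```

```bash
python3 -m jog '{"offset":[[0,0,-0.01],[0,0,-0.01]],"angular":[[0,0,-1],[0,0,-1]],"jaw":[0,0]}'>/dev/null; python3 st.py
python3 -m jog '{"offset":[[0,0,-0.005],[0,0,-0.005]],"angular":[[0,0,-0.5],[0,0,-0.5]],"jaw":[0,0]}'>/dev/null; python3 st.py
python3 -m jog '{"offset":[[0,0,-0.005],[0,0,-0.005]],"angular":[[0,0,-0.5],[0,0,-0.5]],"jaw":[0,0]}'>/dev/null; python3 st.py
python3 -m jog '{"offset":[[0,0,0]],"angular":[[0,0,0]],"jaw":[0]}'>/dev/null; python3 st.py
python3 - <<'E'
from plant import manip
import cv2
cv2.imwrite("pics/w14.png",manip.grab_frame("wrist"))
a=manip.grab_frame("side")[180:250,310:430];cv2.imwrite("pics/s14.png",cv2.resize(a,None,fx=6,fy=6,interpolation=cv2.INTER_CUBIC))
E
```

```text
t 18.2 yaw -53.44 Mz 0.117 M [0.132 0.43  0.117] F [-2.3  0.9  5.4] p [ 0.6387 -0.0808  0.0247] w 0.445 q6 -0.879 tau6 -0.807
t 18.4 yaw -59.32 Mz 0.082 M [0.212 0.461 0.082] F [-2.3  1.2  4.7] p [ 0.6387 -0.0809  0.0242] w 0.441 q6 -0.777 tau6 -0.357
t 18.6 yaw -65.32 Mz 0.020 M [0.144 0.528 0.02 ] F [-3.4  0.8  5.7] p [ 0.6386 -0.0809  0.0237] w 0.440 q6 -0.672 tau6 -0.365
t 18.7 yaw -65.27 Mz -0.145 M [ 0.145  0.463 -0.145] F [-2.9  1.5  5.4] p [ 0.6386 -0.0809  0.0236] w 0.444 q6 -0.673 tau6 0.032
```

View pics/w14.png

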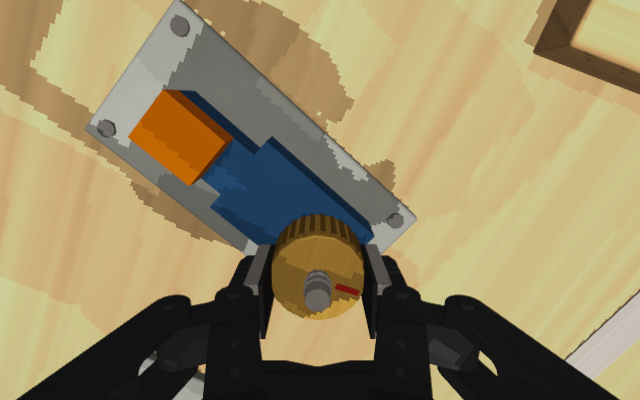

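View pics/s14.png

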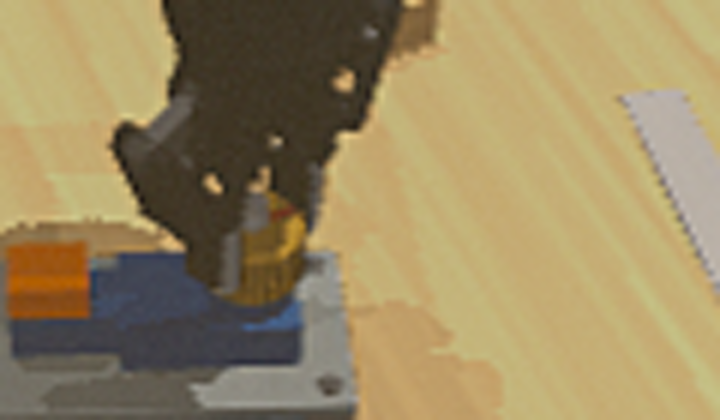

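The red mark stays fixed in the wrist view (347,288), so the collar turns with the jaw without slip. I continue in 6° steps, watching torque.

```bash
python3 -m jog '{"offset":[[0,0,-0.005],[0,0,-0.005]],"angular":[[0,0,-0.5],[0,0,-0.5]],"jaw":[0,0]}'>/dev/null; python3 st.py
python3 -m jog '{"offset":[[0,0,-0.005],[0,0,-0.005]],"angular":[[0,0,-0.5],[0,0,-0.5]],"jaw":[0,0]}'>/dev/null; python3 st.py
```

```text
t 19.0 yaw -71.31 Mz 0.053 M [0.171 0.513 0.053] F [-3.8  0.5  6. ] p [ 0.6386 -0.0809  0.0232] w 0.447 q6 -0.567 tau6 -0.373
t 19.2 yaw -77.32 Mz 0.041 M [0.148 0.53  0.041] F [-3.5 -0.   6.5] p [ 0.6385 -0.0809  0.0227] w 0.437 q6 -0.463 tau6 -0.366
```

```bash
python3 -m jog '{"offset":[[0,0,-0.005],[0,0,-0.005]],"angular":[[0,0,-0.5],[0,0,-0.5]],"jaw":[0,0]}'>/dev/null; python3 st.py
```

```text
t 19.4 yaw -83.31 Mz 0.068 M [0.174 0.573 0.068] F [-4.9  0.7  6.5] p [ 0.6384 -0.0809  0.0222] w 0.443 q6 -0.358 tau6 -0.367
```

```bash
python3 -m jog '{"offset":[[0,0,-0.005],[0,0,-0.005]],"angular":[[0,0,-0.5],[0,0,-0.5]],"jaw":[0,0]}'>/dev/null; python3 st.py
```

```text
t 19.6 yaw -89.32 Mz 0.077 M [0.142 0.611 0.077] F [-4.1  0.9  6.6] p [ 0.6384 -0.0809  0.0216] w 0.445 q6 -0.253 tau6 -0.367
```

tau6 is repeatable (−0.367), so it makes a good contact detector. Continuing.

```bash
python3 -m jog '{"offset":[[0,0,-0.005],[0,0,-0.005]],"angular":[[0,0,-0.5],[0,0,-0.5]],"jaw":[0,0]}'>/dev/null; python3 st.py
```

```text
t 19.8 yaw -95.31 Mz 0.018 M [0.174 0.651 0.018] F [-3.6  0.9  6.5] p [ 0.6383 -0.0809  0.0212] w 0.443 q6 -0.148 tau6 -0.368
```

```bash
python3 -m jog '{"offset":[[0,0,-0.005],[0,0,-0.005]],"angular":[[0,0,-0.5],[0,0,-0.5]],"jaw":[0,0]}'>/dev/null; python3 st.py
```

```text
t 20.0 yaw -101.31 Mz 0.019 M [0.16  0.699 0.019] F [-4.2  0.1  6.9] p [ 0.6383 -0.0809  0.0207] w 0.447 q6 -0.044 tau6 -0.368
```

```bash
python3 -m jog '{"offset":[[0,0,-0.005],[0,0,-0.005]],"angular":[[0,0,-0.5],[0,0,-0.5]],"jaw":[0,0]}'>/dev/null; python3 st.py
```

```text
t 20.2 yaw -107.32 Mz 0.121 M [0.146 0.732 0.121] F [-4.3  0.9  7.2] p [ 0.6382 -0.0809  0.0202] w 0.441 q6 0.061 tau6 -0.369
```

```bash
python3 -m jog '{"offset":[[0,0,-0.005],[0,0,-0.005]],"angular":[[0,0,-0.5],[0,0,-0.5]],"jaw":[0,0]}'>/dev/null; python3 st.py
```

```text
t 20.4 yaw -113.31 Mz -0.006 M [ 0.127  0.734 -0.006] F [-5.3  1.8  7.4] p [ 0.6381 -0.0809  0.0196] w 0.439 q6 0.166 tau6 -0.370
```

```bash
python3 -m jog '{"offset":[[0,0,-0.005],[0,0,-0.005]],"angular":[[0,0,-0.5],[0,0,-0.5]],"jaw":[0,0]}'>/dev/null; python3 st.py
```

```text
t 20.6 yaw -119.31 Mz 0.030 M [0.177 0.807 0.03 ] F [-4.5  1.1  7.1] p [ 0.6381 -0.0809  0.0191] w 0.444 q6 0.270 tau6 -0.370
```

```bash
python3 -m jog '{"offset":[[0,0,-0.005],[0,0,-0.005]],"angular":[[0,0,-0.5],[0,0,-0.5]],"jaw":[0,0]}'>/dev/null; python3 st.py
```

```text
t 20.8 yaw -125.31 Mz 0.043 M [0.19  0.83  0.043] F [-4.1  0.9  8.2] p [ 0.6381 -0.0809  0.0187] w 0.442 q6 0.375 tau6 -0.371
```

```bash
python3 -m jog '{"offset":[[0,0,-0.005],[0,0,-0.005]],"angular":[[0,0,-0.5],[0,0,-0.5]],"jaw":[0,0]}'>/dev/null; python3 st.py
```

```text
t 21.0 yaw -131.31 Mz 0.034 M [0.16  0.844 0.034] F [-4.3  1.1  6.8] p [ 0.638  -0.0808  0.0181] w 0.443 q6 0.480 tau6 -0.372
```

```bash
python3 -m jog '{"offset":[[0,0,-0.005],[0,0,-0.005]],"angular":[[0,0,-0.5],[0,0,-0.5]],"jaw":[0,0]}'>/dev/null; python3 st.py
```

```text
t 21.2 yaw -137.31 Mz 0.127 M [0.224 0.836 0.127] F [-5.5  1.4  8.1] p [ 0.638  -0.0808  0.0176] w 0.440 q6 0.585 tau6 -0.372
```

```bash
python3 -m jog '{"offset":[[0,0,-0.005],[0,0,-0.005]],"angular":[[0,0,-0.5],[0,0,-0.5]],"jaw":[0,0]}'>/dev/null; python3 st.py
python3 - <<'E'
from plant import manip
import cv2
cv2.imwrite("pics/w15.png",manip.grab_frame("wrist"))
a=manip.grab_frame("side")[180:250,310:410];cv2.imwrite("pics/s15.png",cv2.resize(a,None,fx=7,fy=7,interpolation=cv2.INTER_CUBIC))
E
```

```text
t 21.4 yaw -143.31 Mz 0.025 M [0.242 0.901 0.025] F [-4.9  1.2  7.9] p [ 0.6379 -0.0808  0.0172] w 0.440 q6 0.689 tau6 -0.373
```

View pics/s15.png

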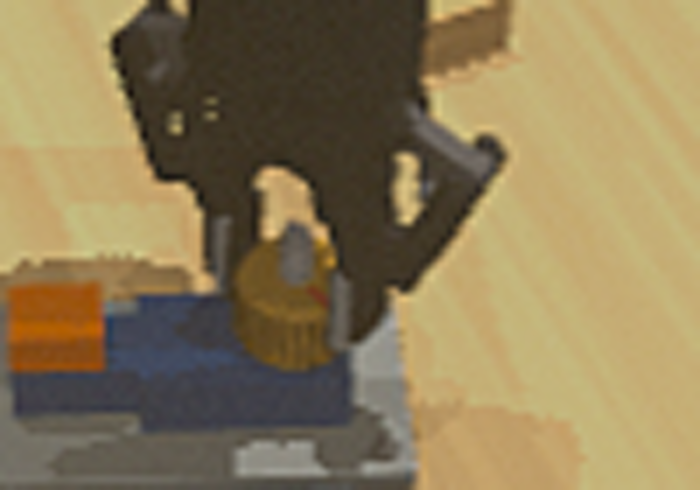

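View pics/w15.png

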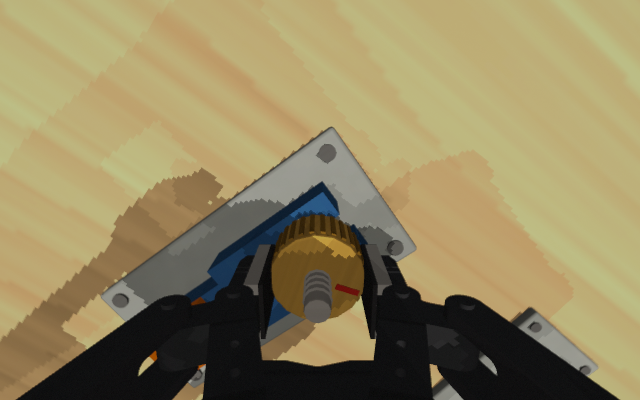

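The collar is down about 10.5 mm and close to the gauge, with no contact torque yet.

```bash
python3 -m jog '{"offset":[[0,0,-0.005],[0,0,-0.005]],"angular":[[0,0,-0.5],[0,0,-0.5]],"jaw":[0,0]}'>/dev/null; python3 st.py
```

```text
t 21.7 yaw -149.31 Mz 0.041 M [0.237 0.882 0.041] F [-5.1  1.2  6.9] p [ 0.6379 -0.0807  0.0166] w 0.445 q6 0.794 tau6 -0.381
```

```bash
python3 -m jog '{"offset":[[0,0,-0.005],[0,0,-0.005]],"angular":[[0,0,-0.5],[0,0,-0.5]],"jaw":[0,0]}'>/dev/null; python3 st.py
```

```text
t 21.9 yaw -155.31 Mz 0.042 M [0.277 0.912 0.042] F [-6.1  2.2  8. ] p [ 0.6378 -0.0806  0.0161] w 0.447 q6 0.899 tau6 -0.374
```

```bash
python3 -m jog '{"offset":[[0,0,-0.005],[0,0,-0.005]],"angular":[[0,0,-0.5],[0,0,-0.5]],"jaw":[0,0]}'>/dev/null; python3 st.py
```

```text
t 22.1 yaw -161.31 Mz 0.056 M [0.309 0.925 0.056] F [-5.1  1.9  8.2] p [ 0.6378 -0.0806  0.0156] w 0.446 q6 1.004 tau6 -0.375
```

```bash
python3 -m jog '{"offset":[[0,0,-0.005],[0,0,-0.005]],"angular":[[0,0,-0.5],[0,0,-0.5]],"jaw":[0,0]}'>/dev/null; python3 st.py
```

```text
t 22.3 yaw -167.31 Mz 0.054 M [0.326 0.93  0.054] F [-5.8  1.7  7.5] p [ 0.6378 -0.0805  0.0151] w 0.440 q6 1.108 tau6 -0.375
```

```bash
python3 - <<'E'
from plant import manip
import cv2
a=manip.grab_frame("side")[195:245,330:380];cv2.imwrite("pics/s16.png",cv2.resize(a,None,fx=12,fy=12,interpolation=cv2.INTER_CUBIC))
cv2.imwrite("pics/w16.png",manip.grab_frame("wrist"))
E
python3 st.py
```

```text
t 22.4 yaw -167.26 Mz -0.137 M [ 0.33   0.923 -0.137] F [-6.   2.1  8.9] p [ 0.6378 -0.0805  0.0151] w 0.445 q6 1.107 tau6 0.022
```

View pics/s16.png

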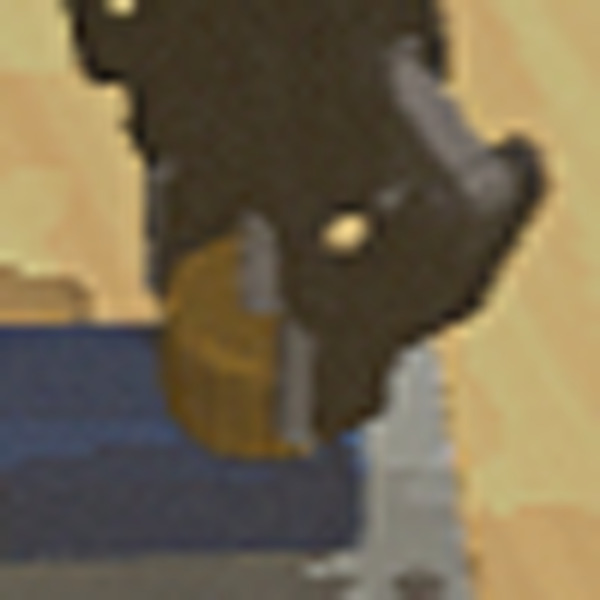

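View pics/w16.png

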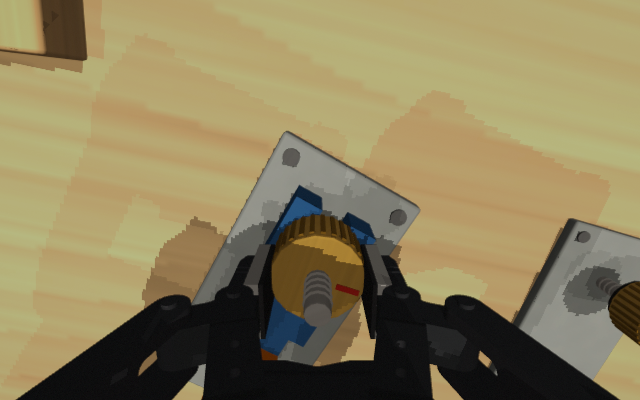

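```bash
python3 -m jog '{"offset":[[0,0,-0.005],[0,0,-0.005]],"angular":[[0,0,-0.5],[0,0,-0.5]],"jaw":[0,0]}'>/dev/null; python3 st.py
```

```text
t 22.6 yaw -173.30 Mz 0.159 M [0.365 1.051 0.159] F [-6.7  2.4  8.5] p [ 0.6378 -0.0805  0.0147] w 0.442 q6 1.213 tau6 -0.307
```

```bash
python3 -m jog '{"offset":[[0,0,-0.005],[0,0,-0.005]],"angular":[[0,0,-0.5],[0,0,-0.5]],"jaw":[0,0]}'>/dev/null; python3 st.py
```

```text
t 22.8 yaw -179.28 Mz 0.240 M [0.385 1.012 0.24 ] F [-7.   2.5  9.4] p [ 0.6378 -0.0804  0.0143] w 0.446 q6 1.317 tau6 -0.216
```

Contact: tau6 rose from −0.375 to −0.216 and Mz by about 0.19, giving roughly 13–16 N at 9–10° past contact. I hold one row and read it statically.

```bash
python3 -m jog '{"offset":[[0,0,0],[0,0,0]],"angular":[[0,0,0],[0,0,0]],"jaw":[0,0]}'>/dev/null; python3 st.py
python3 -m jog '{"offset":[[0,0,0]],"angular":[[0,0,0]],"jaw":[0]}'>/dev/null; python3 st.py
```

```text
t 23.0 yaw -179.20 Mz -0.020 M [ 0.297  0.964 -0.02 ] F [-6.4  1.9  9.3] p [ 0.6378 -0.0804  0.0142] w 0.445 q6 1.316 tau6 -0.040
t 23.1 yaw -179.20 Mz -0.007 M [ 0.318  0.951 -0.007] F [-5.6  1.6  8.5] p [ 0.6378 -0.0804  0.0142] w 0.443 q6 1.316 tau6 -0.044
```

```bash
python3 -m jog '{"offset":[[0,0,0.002],[0,0,0.002],[0,0,0]],"angular":[[0,0,0.2],[0,0,0.2],[0,0,0]],"jaw":[0,0,0]}'>/dev/null; python3 st.py
python3 - <<'E'
from plant import manip
import cv2
cv2.imwrite("pics/w17.png",manip.grab_frame("wrist"))
E
python3 st.py
```

```text
t 23.4 yaw -176.79 Mz 0.001 M [0.37  0.997 0.001] F [-5.4  2.4  8.1] p [ 0.6378 -0.0804  0.0144] w 0.440 q6 1.274 tau6 -0.093
t 23.45 yaw -176.80 Mz -0.008 M [ 0.34   0.967 -0.008] F [-6.5  1.7  8.7] p [ 0.6378 -0.0804  0.0144] w 0.442 q6 1.274 tau6 -0.032
```

View pics/w17.png

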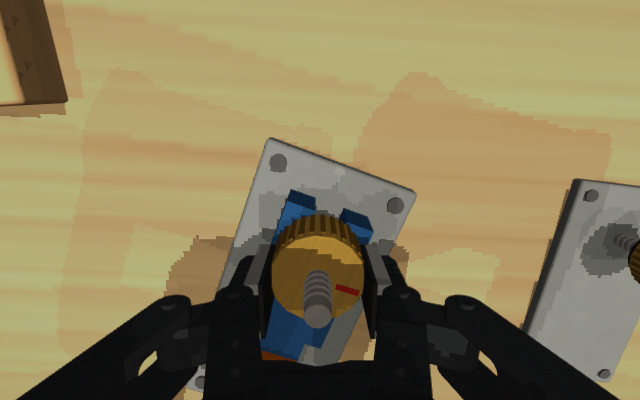

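The red mark hasn't moved in the jaw (347,290), so there was no slip. It's now about 7° past contact, roughly 10–11 N. I release and withdraw straight up.

```bash
python3 -m jog '{"offset":[[0,0,0],[0,0,0],[0,0,0],[0,0,0],[0,0,0],[0,0,0],[0,0,0.1],[0,0,0.3],[0,0,0.5],[0,0,0.6],[0,0,0.4],[0,0,0]],"angular":[[0,0,0],[0,0,0],[0,0,0],[0,0,0],[0,0,0],[0,0,0],[0,0,0],[0,0,0],[0,0,0],[0,0,0],[0,0,0],[0,0,0]],"jaw":[85,85,85,85,85,85,85,85,85,85,85,85]}'; python3 st.py
python3 - <<'E'
from plant import manip
import cv2
cv2.imwrite("pics/w18.png",manip.grab_frame("wrist"))
a=manip.grab_frame("side");cv2.imwrite("pics/s18.png",a);a=a[180:250,290:390];cv2.imwrite("pics/s18c.png",cv2.resize(a,None,fx=7,fy=7,interpolation=cv2.INTER_CUBIC))
E
```

```text
time: 24.65
tool_pos: [0.6418, -0.0815, 0.1147]
tool_rot: [-0.023, 0.016, -0.706, 0.708]
contact_force: [0.9, -0.2, -0.4]
gripper_width: 0.995
t 24.65 yaw -176.81 Mz 0.017 M [-0.007 -0.018  0.017] F [ 0.9 -0.2 -0.4] p [ 0.6418 -0.0815  0.1147] w 0.995 q6 1.274 tau6 -0.000
```

View pics/w18.png

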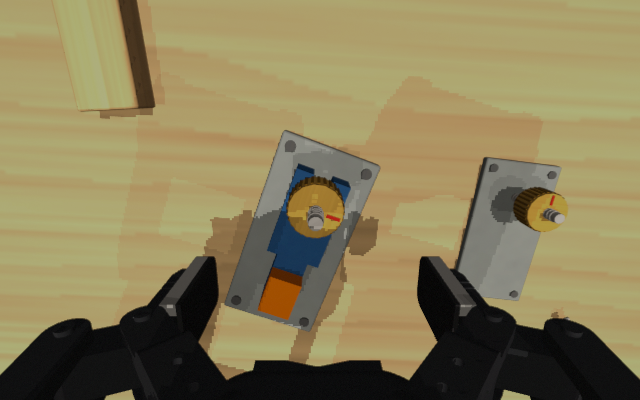

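View pics/s18c.png

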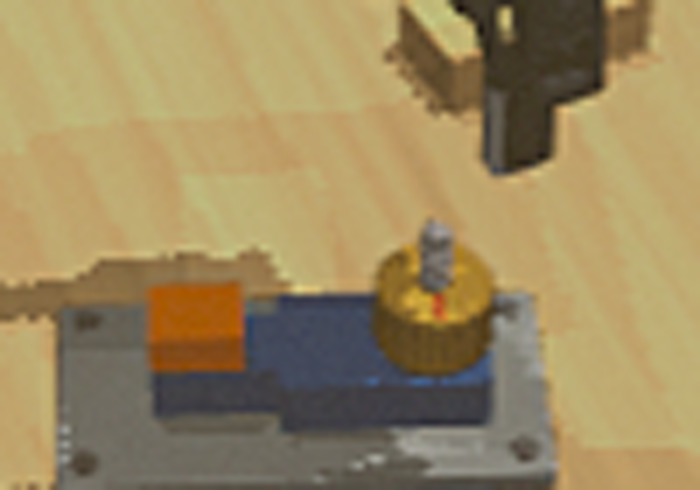

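Gauge seated, collar on it, robot clear. One check: did the collar turn on release? I compare the red mark's angle in the tool frame before (w17) and after (w18).

Run:
```python
from h import *
from plant import manip
cw=manip.camera_model('wrist');M=cw['mount']
def mark(f,tcpz,ztop):
    a=cv2.imread(f);h=cv2.cvtColor(a,cv2.COLOR_BGR2HSV)
    m=(((h[...,0]<6)|(h[...,0]>174))&(h[...,1]>170)&(h[...,2]>60)).astype(np.uint8)
    m[:, :290]=0;m[:,380:]=0;m[:190]=0;m[320:]=0
    ys,xs=np.nonzero(m)
    d=np.c_[(xs-cw['cx'])/cw['fx'],(ys-cw['cy'])/cw['fy'],np.ones(len(xs))]@M[:3,:3].T
    o=M[:3,3]; yy=-(ztop-tcpz)
    P=o+d*((yy-o[1])/d[:,1])[:,None]
    q=P[:,[0,2]];c=q.mean(0);u,s,v=np.linalg.svd(q-c);ang=np.degrees(np.arctan2(v[0,0],v[0,1]))
    print(f,len(xs),c.round(4),'dir %.1f'%((ang+90)%180-90))
mark('pics/w13.png',.0277,.0735);mark('pics/w14.png',.0237,.0695);mark('pics/w16.png',.0151,.061);mark('pics/w17.png',.0144,.0602);mark('pics/w18.png',.1147,.0602)
```

```text
pics/w13.png 124 [0.0031 0.0131] dir 19.2
pics/w14.png 124 [0.0032 0.0131] dir 19.1
pics/w16.png 125 [0.0033 0.0131] dir 19.5
pics/w17.png 127 [0.0034 0.0131] dir 20.0
pics/w18.png 34 [0.008  0.0115] dir 19.9
```

The mark's angle didn't change on release (20.0° before, 19.9° after). Last, a look over the whole bench.

View pics/s18.png

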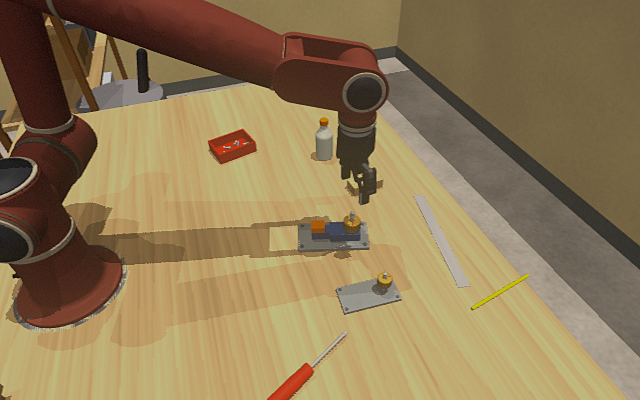

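Tray (232,146), glue (324,140), driver (310,370) and small post (368,294) are where they started; the offcut is behind the gripper and was never touched. Handing in.

```bash
python3 -c "
from plant import manip
print(manip.job_done())"
```

```text
the job is handed in; nothing more can be done
None
```

I laid the blue gauge flat on the larger post's plate and slid it in until it stalled against the rod. Then I turned the brass collar clockwise about 160° until its pad nipped the gauge, let go and handed in at about 25 s.

**Nip force:** I estimate about 10–11 N. The torque rose to the equivalent of about 13–16 N while turning, so I backed off about 2.4°, leaving it roughly 7° past contact. The torque signals did not fully agree: the static reading before backing off pointed to about 11 N, which would leave the nip nearer 7 N.

**Last checks:**
- **Collar:** its red mark did not turn on release (20.0° before, 19.9° after).
- **Gauge:** it stayed fully home with the robot clear of it.
- **Bench:** the tray, glue, driver and small post look unmoved. The offcut was partly hidden behind the gripper in the last pictures, but nothing went near it.

**What went wrong:** the first grasp of the gauge closed on air, because the real fingertips sit about 30 mm behind the stated tool point. Nothing moved, and I regrasped lower.

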